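# Load the bench shaker and select the slow run

## Task

The bench shaker has finished a timed run with one speed key still down: first press its plain key so that the latched key pops up. Then load it: stack all the dishes squarely on one another in a single pile centred on the round pad, and lay every tube from the bench rack centred in a groove of its own in the shaker's cradle. When all are loaded, start the slow run by pressing the key with one bar so that it alone stays down, and leave the small bottle and jars standing where they are.

Things in the scene. Friction and masses are not known exactly. Their poses are not given: they have to be found in the camera images.
- shaker: fixed bench shaker (stays still), ivory housing 300 (x) x 360 (y) mm; origin: centre of underside, z up. Key panel: strip at its -x side, top 55 mm above the bench. Platform behind it: top at 75 mm, x from -60 to +150 mm, full width; carries the flat round black pad mark (radius 38 mm) and the grey tube cradle
- pad (a point): centre of the shaker's round pad mark, on the platform top; a dish there has its origin here
- groove (a point): middle cradle groove: where the axis of a tube centred in it runs, 30 mm above the platform. Axes = shaker's: tubes lie along x; two more grooves at y = -60 and +60 mm. Two notched bars, 8 mm thick, cross under the tubes 30 mm either side of here along x, peaks 39 mm above the platform at y = -90, -30, 30, 90 mm; between the bars 52 mm are clear for fingers
- key_stop (a joint): the plain key (load/stop): a white cap without marks, cap 34 x 30 mm. Value: depth in m, 0 up, 0.013 at its rigid stop. Four keys in a row along shaker y, 48 mm apart, in varying order. Interlocked: pressed past 0.0115 a key stays latched at 0.011 when let go; on its way down it frees the other latched key, which springs up. Pressing takes 2 to 7 N
- key_stop_top (a point): centre of the top face of the plain key (load/stop), moves with it: 18 mm above the panel when up, 7 mm when latched; press here straight down
- key_slow (a joint): the one-bar key (slow): a white cap with one black bar across it, cap 34 x 30 mm. Value: depth in m, 0 up, 0.013 at its rigid stop. Four keys in a row along shaker y, 48 mm apart, in varying order. Interlocked: pressed past 0.0115 a key stays latched at 0.011 when let go; on its way down it frees the other latched key, which springs up. Pressing takes 2 to 7 N
- key_slow_top (a point): centre of the top face of the one-bar key (slow), moves with it: 18 mm above the panel when up, 7 mm when latched; press here straight down
- key_medium (a joint): the two-bar key (medium): a white cap with two black bars, cap 34 x 30 mm. Value: depth in m, 0 up, 0.013 at its rigid stop. Four keys in a row along shaker y, 48 mm apart, in varying order. Interlocked: pressed past 0.0115 a key stays latched at 0.011 when let go; on its way down it frees the other latched key, which springs up. Pressing takes 2 to 7 N
- key_medium_top (a point): centre of the top face of the two-bar key (medium), moves with it: 18 mm above the panel when up, 7 mm when latched; press here straight down
- key_fast (a joint): the three-bar key (fast): white, three black bars, latched at the start, cap 34 x 30 mm. Value: depth in m, 0 up, 0.013 at its rigid stop. Four keys in a row along shaker y, 48 mm apart, in varying order. Interlocked: pressed past 0.0115 a key stays latched at 0.011 when let go; on its way down it frees the other latched key, which springs up. Pressing takes 2 to 7 N
- key_fast_top (a point): centre of the top face of the three-bar key (fast), moves with it: 18 mm above the panel when up, 7 mm when latched; press here straight down
- rack: white bench rack where the tubes lie, fixed: base plate 100 (x) x 240 (y) x 8 mm, origin at centre of underside; three grooves along its x at y = -60, 0, 60 mm, same two notched bars as on the shaker standing on the base plate, tube axes 38 mm above the bench. Stands left or right of the shaker
- mat: grey-blue bench mat where the dishes lie, fixed: 220 x 220 x 3 mm, origin at centre of underside. On the other side of the shaker from the rack
- tube0: clear round culture tube, diameter 30 mm, 140 mm long, 50 to 100 g, with a grey six-sided screw cap 36 mm across corners. Origin on its axis at mid-length, x along the axis towards the cap: body from x = -70 to +48 mm, cap from +48 to +70. It may roll, so y and z mean nothing. May be absent (two or three are present)
- tube1: clear round culture tube, diameter 30 mm, 140 mm long, 50 to 100 g, with a grey six-sided screw cap 36 mm across corners. Origin on its axis at mid-length, x along the axis towards the cap: body from x = -70 to +48 mm, cap from +48 to +70. It may roll, so y and z mean nothing. May be absent (two or three are present)
- tube2: clear round culture tube, diameter 30 mm, 140 mm long, 50 to 100 g, with a grey six-sided screw cap 36 mm across corners. Origin on its axis at mid-length, x along the axis towards the cap: body from x = -70 to +48 mm, cap from +48 to +70. It may roll, so y and z mean nothing. May be absent (two or three are present)
- dish0: closed round culture dish, diameter 60 mm, 20 mm high, flat top and bottom, tan inside, 35 to 70 g. Origin: centre of its underside, z up. May be absent (two or three are present)
- dish1: closed round culture dish, diameter 60 mm, 20 mm high, flat top and bottom, tan inside, 35 to 70 g. Origin: centre of its underside, z up. May be absent (two or three are present)
- dish2: closed round culture dish, diameter 60 mm, 20 mm high, flat top and bottom, tan inside, 35 to 70 g. Origin: centre of its underside, z up. May be absent (two or three are present)
- dropper: bystander: small bottle, radius 14, height 60 mm, on the mat near a corner; origin at underside
- jar: bystander: amber jar, radius 22, height 60 mm, in front of the rack; origin at underside
- vial: bystander: small dark jar, radius 16, height 40 mm, on the mat near a corner; origin at underside
Not all that is in view belongs to the job. Leave any turquoise or yellow look-alike of the tube0 alone.

How it is judged:
By the outcome, as a careful person would: the job done as asked, in the order asked, and still so for the second after the job is handed in, with the robot touching nothing.
Of tube0, tube1, tube2 only 2 to 3 are there at a start; the rules pass over those that are not, and their reading is None.
Of dish0, dish1, dish2 only 2 to 3 are there at a start; the rules pass over those that are not, and their reading is None.
At some moment in a run one of tube0, tube1, tube2, dish0, dish1, dish2 may be knocked a few centimetres aside while the robot is not near it.
It also fails if it takes over 210 s, if anything falls off the work surface, if the arm or the gripper's body presses on something with over 40 N, if the wrist force passes 120 N, or if a joint passes its speed limit or range.

## Robot

A 6-joint arm with a two-finger parallel gripper is mounted at the origin on the work surface. World frame = base frame: x ahead of the robot, y to its left, z up, the work surface at z = 0. Lengths are in m, angles in rad, forces in N, time in s.
With the tool pointing down it reaches from about 0.3 to 0.95 m from the base axis. Payload 3.1 kg.
Tool frame: the origin (TCP) lies at the very end of the fingers, on their centre line; the grasp point (between the pads) lies 19 mm behind it; z points along the fingers, y is the line along which they close (so a half turn about z gives the same grasp; the last joint's range is limited). The gripper opens to 85 mm and grips with 20 to 120 N. Pads are 22 mm wide; open, the fingers measure 114 mm over their backs; the gripper's body (76 mm by 85 mm) begins 54 mm behind the grasp point. The pads swing forward as they close: fully open they stand 13 mm farther back than shut.
Start: joints at [1.169, 0.308, 1.634, -0, 1.2, -0.07], TCP at [0.204, 0.591, 0.231] pointing down, gripper open.
Joint ranges: [-3.06, 3.06], [-0.79, 1.96], [0.05, 2.63], [-1.19, 4.34], [0.05, 2.64], [-2.94, 2.94]. Speed limits (rad/s): [2.79, 2.79, 3.14, 3.14, 3.14, 3.14].

## Interface

Orientations are given as a rotation vector (axis times angle).
In Python, from station import arm gives the robot as it stands. The module is installed in compiled form; this text tells all that it offers.
- The arm moves only by the tool jog_arm, never from a script. Its argument "plan" is a list of rows, each an object with "xyz": the shift along the world's x, y, z in cm, a list of three; "delta_rot": the turn, a rotation vector about the world's x, y, z in degrees, a list of three. A call has 1 to 20 rows; each row is the pose to reach, as a shift and turn from the pose commanded when the call began; what a row does not reach only later rows make up. A row lasts 1/12 s, in which the tool goes at most 41.7 mm and 7.16 degrees, less where a joint would pass 70% of its speed; a pose out of reach is approached as far as the arm can. A call with a gripper value outside its range is refused whole. "grip" is the opening, from 0 (shut) to 1 (fully open), set as the call begins (left out, the last holds). The fingers move at their own pace and stop on an object; "squeeze" is the grip in N (left out, the last holds). Time passes only in rows, so rows that repeat a pose let the fingers close. It gives the time, the measured TCP pose, the force, the opening and the grip force at its end, in the units of the state.
- arm.state(): the state, without advancing time (a new reading comes with each control period).
- arm.read_camera(name): name is "scene" or "side" or "wrist"; returns a dict with "frame" (480x640x3 uint8, blue, green, red), "depth" (480x640 float32, m along the optical axis (not along the pixel's ray), 0 where there is no reading), "K" (3x3 intrinsics, pixels), "T" (4x4, takes a point from camera to world coordinates); the wrist camera has in their place "mount" (4x4, takes a point from camera to tool coordinates, whose origin is the TCP and whose axes are the flange's). Camera axes: x right, y down, z forward; pixel columns grow to the right and rows downward; lengths in m; the calibration is good to about 2 mm. A picture is of the moment at which its call begins: read the wrist's pose just before it.
- arm.finish_job(): hands the job in; it is judged then, once.
Trained networks look in a picture, given as the dict that the camera call returned (one of the last four; its "shot" number tells which), for a name from the list of things; names that differ only in an ending like _2 or _b are one class to them, and where a whole thing is asked for, a point or a joint stands for the part that bears it (a point fixed in the world has none). Each returns a list of dicts, best first, with "confidence" (0 to 1); they miss things now and then, are a little off and sometimes report something else, mostly with a low value. They report only what shows in the picture. A call takes as long as a camera call. They do not tell look-alikes from the thing itself.
- arm.boxes_of(thing, picture): "box" ([left, top, right, bottom] in pixels, round what is visible of it).
The state is a dict: "time_s": time; "joints": joint angles; "dq": joint speeds; "joint_efforts": joint torques, N m; "tcp_pos": TCP position; "tcp_rot": TCP orientation; "contact_force": force on the tool from outside, world axes, zero at the start; "wrist_torque": the same for the moment, N m; "gripper_width": finger opening in m; "gripper_force": force on a finger pad.
Only numpy, scipy, OpenCV 4.12 (cv2) and the standard library are available. Lean on these libraries where they do the work, as an engineer would, in place of code of your own. Each camera call takes 0.05 s, during which the arm holds its last target. There are 200 camera calls.

## Working session

There is one attempt and no reset: what is moved stays moved. The work goes in short steps, Python scripts to look and compute and a tool call to move; the robot and the scene stay as the last step left them, time stands still between calls to the robot, and variables do not carry over. Pictures are saved under pics/ and viewed, at most 14 in all, crops included, and the job is handed in when it is done.

Besides the shell and the picture viewer there is one more tool, called after "Emit:" by a JSON object that holds its "name" and its "arguments". jog_arm: Moves the arm, as the interface text tells. Its arguments: {"type":"object","properties":{"plan":{"type":"array","items":{"type":"object","properties":{"xyz":{"type":"array","items":{"type":"number"}},"delta_rot":{"type":"array","items":{"type":"number"}}}}},"grip":{"type":"number"},"squeeze":{"type":"number"}},"required":["plan"]}

```bash
mkdir -p pics
cat > h.py <<'E'
import numpy as np, cv2
from station import arm
from scipy.spatial.transform import Rotation as R
def cloud(p,T=None):
    d=p["depth"];K=p["K"];T=p["T"] if T is None else T
    v,u=np.mgrid[:480,:640]
    P=np.stack([(u-K[0,2])/K[0,0]*d,(v-K[1,2])/K[1,1]*d,d],-1)
    W=P@T[:3,:3].T+T[:3,3]; W[d<=0]=np.nan
    return W
def wristT(s,p):
    T=np.eye(4);T[:3,:3]=R.from_rotvec(s["tcp_rot"]).as_matrix();T[:3,3]=s["tcp_pos"]
    return T@p["mount"]
E
python3 - <<'E'
from h import *
print(arm.state())
for n in("scene","side"):
    p=arm.read_camera(n); cv2.imwrite(f"pics/{n}0.png",p["frame"]); W=cloud(p); np.save(n+"0.npy",W)
    print(n,p["T"].round(3).tolist())
    for t in("shaker","rack","mat","tube0","dish0","dropper","jar","vial","key_stop","key_slow","key_medium","key_fast"):
        for b in arm.boxes_of(t,p)[:5]:
            x=[int(round(q)) for q in b["box"]]; c=W[(x[1]+x[3])//2,(x[0]+x[2])//2]
            print(t,round(b["confidence"],2),x,c.round(3))
E
```

```text
{'time_s': 0.0, 'joints': array([ 1.16932386e+00,  3.09002372e-01,  1.63521572e+00,  3.67708533e-06,
        1.19965950e+00, -6.97003632e-02]), 'dq': array([-0.00068187,  0.00089157, -0.00025171, -0.001     ,  0.00053148,
       -0.00113467]), 'joint_efforts': array([ 6.49904669e-04, -4.15268755e+01, -2.76657182e+01, -1.36850367e-04,
        1.05787511e-02,  1.69269629e-05]), 'tcp_pos': array([0.20327673, 0.59014801, 0.2300348 ]), 'tcp_rot': array([-0.51867265, -3.09793467,  0.00348817]), 'contact_force': array([0.50536824, 0.21269797, 0.62975618]), 'wrist_torque': array([-0.00960108, -0.03020216,  0.00934017]), 'gripper_force': 0.0, 'gripper_width': 0.08557799446183062}
scene [[-0.753, 0.383, -0.536, 1.165], [0.659, 0.436, -0.613, 0.723], [-0.001, -0.814, -0.58, 0.821], [0.0, 0.0, 0.0, 1.0]]
shaker 0.73 [210, 224, 386, 352] [0.638 0.049 0.076]
rack 0.96 [220, 190, 297, 238] [ 0.481 -0.342  0.034]
rack 0.62 [227, 199, 262, 226] [ 0.522 -0.355  0.053]
mat 0.71 [372, 313, 510, 413] [0.507 0.38  0.001]
tube0 0.84 [256, 187, 291, 212] [ 0.407 -0.362  0.051]
tube0 0.76 [173, 199, 214, 211
[... 1826 characters left out ...]
 273, 204] [0.406 0.333 0.024]
dish0 0.29 [307, 235, 324, 249] [ 0.475 -0.01   0.073]
dropper 0.61 [284, 198, 449, 320] [ 0.57  -0.105  0.075]
dropper 0.19 [260, 197, 269, 216] [0.395 0.26  0.032]
jar 0.7 [247, 364, 278, 408] [ 0.291 -0.38   0.05 ]
jar 0.35 [336, 340, 378, 413] [ 0.453 -0.399  0.051]
vial 0.51 [259, 197, 273, 217] [0.4   0.261 0.027]
key_stop 0.61 [302, 226, 318, 240] [0.474 0.036 0.069]
key_slow 0.72 [315, 260, 331, 274] [ 0.469 -0.108  0.071]
key_medium 0.64 [291, 198, 451, 317] [ 0.583 -0.101  0.075]
key_medium 0.54 [306, 237, 324, 248] [ 0.475 -0.01   0.073]
key_medium 0.48 [257, 199, 272, 214] [0.395 0.26  0.032]
key_fast 0.61 [311, 251, 325, 259] [ 0.474 -0.046  0.06 ]
```

View pics/scene0.png

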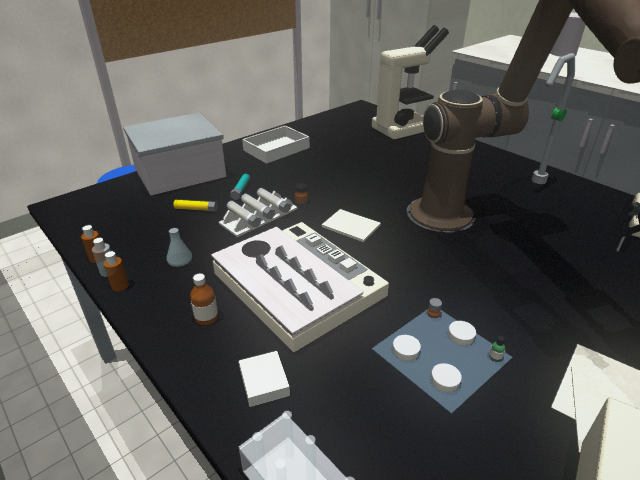

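View pics/side0.png

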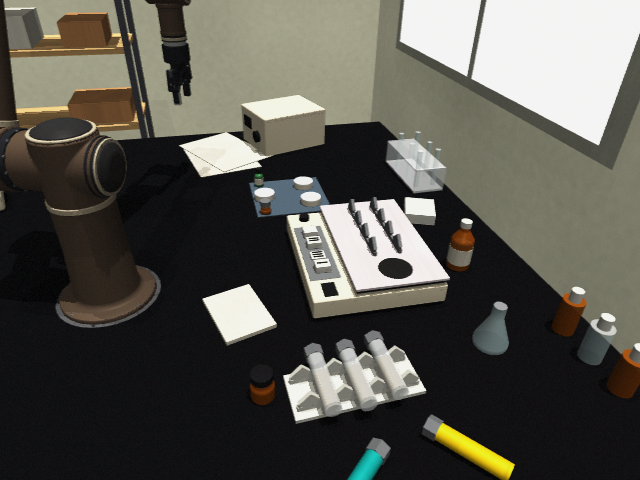

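Three tubes lie in the rack (scene 240,210 / 256,203 / 272,196), three dishes on the mat (406,347; 446,377; 462,332), and yellow and turquoise look-alikes are off the rack. The two cameras disagree by about 30 mm in y, so I'll check both against the robot base and the wrist camera.

Run:
```python
from h import *
from scipy.optimize import least_squares
for n in("scene","side"):
    W=np.load(n+"0.npy").reshape(-1,3); r=np.hypot(W[:,0],W[:,1])
    t=W[(abs(W[:,2])<.006)&(r>.25)&(r<.6)]; print(n,"table z",np.nanmedian(t[:,2]), np.linalg.lstsq(np.c_[t[:,:2],np.ones(len(t))],t[:,2],rcond=None)[0].round(4))
    for z0,z1 in((.06,.1),(.1,.14),(.14,.18)):
        q=W[(W[:,2]>z0)&(W[:,2]<z1)&(r<.16)]
        f=least_squares(lambda a:np.hypot(q[:,0]-a[0],q[:,1]-a[1])-a[2],[0,0,.07],loss="soft_l1",f_scale=.003); print(len(q),f.x.round(4))
    I=W.reshape(480,640,3)
    # platform
    q=W[(abs(W[:,2]-.075)<.006)&(W[:,0]>.5)&(W[:,0]<.85)&(abs(W[:,1])<.3)]
    print("platform",len(q),np.percentile(q,[1,99],axis=0).round(3).tolist(), [np.round(x,3) for x in cv2.minAreaRect((q[:,:2]*1000).astype(np.float32))])
s=arm.state(); p=arm.read_camera("wrist"); cv2.imwrite("pics/w0.png",p["frame"]); W=cloud(p,wristT(s,p)); np.save("w0.npy",W)
print(p["mount"].round(3))
for t in("mat","dish0","dropper","vial"):
    for b in arm.boxes_of(t,p)[:5]:
        x=[int(round(q)) for q in b["box"]]; print(t,round(b["confidence"],2),x,W[min(479,(x[1]+x[3])//2),min(639,(x[0]+x[2])//2)].round(3))
```

```text
scene table z 0.00013676244904786694 [0.0004 0.0002 0.0001]
503 [ 0.0015 -0.0008  0.0645]
506 [ 0.0011 -0.0014  0.0624]
491 [ 0.0014 -0.001   0.0608]
platform 7076 [[0.523, -0.2, 0.07], [0.826, 0.154, 0.08]] [array([684.834, -26.842]), array([365.142, 332.777]), np.float64(87.968)]
side table z -0.0006930150053209294 [ 0.0017 -0.     -0.0009]
1116 [0.0029 0.0005 0.0653]
1176 [0.0023 0.0018 0.064 ]
1120 [ 0.0032 -0.0001  0.0609]
platform 6830 [[0.519, -0.207, 0.07], [0.802, 0.147, 0.079]] [array([684.101, -28.601]), array([364.874, 326.098]), np.float64(87.66)]
[[ 0.001 -0.955 -0.296  0.075]
 [ 1.     0.001 -0.    -0.   ]
 [ 0.001 -0.296  0.955 -0.142]
 [ 0.     0.     0.     1.   ]]
mat 0.9 [178, 391, 294, 470] [0.413 0.423 0.002]
dish0 0.83 [175, 419, 210, 463] [0.395 0.385 0.023]
dropper 0.96 [238, 408, 264, 457] [0.392 0.455 0.038]
```

View pics/w0.png

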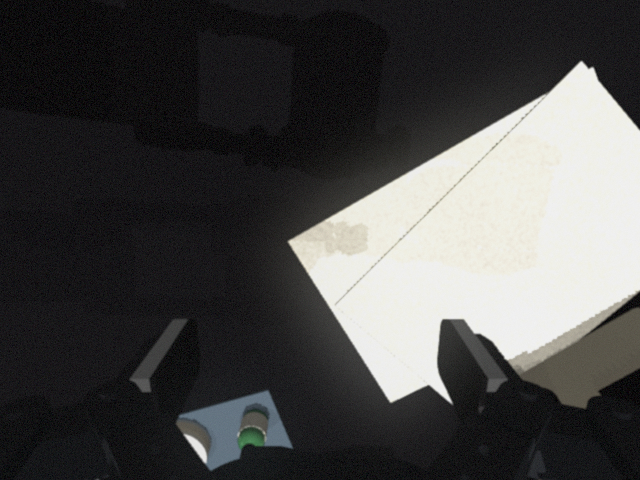

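Run:
```python
from h import *
def comps(n,W,z0,z1,xr,yr,mn=12):
    m=(W[...,2]>z0)&(W[...,2]<z1)&(W[...,0]>xr[0])&(W[...,0]<xr[1])&(W[...,1]>yr[0])&(W[...,1]<yr[1])
    k,l,st,c=cv2.connectedComponentsWithStats(m.astype(np.uint8))
    for i in range(1,k):
        if st[i,4]<mn: continue
        q=W[l==i]; (cx,cy),r=cv2.minEnclosingCircle((q[:,:2]*1000).astype(np.float32))
        print(n,st[i].tolist(),"circ",round(cx),round(cy),round(r),"mean",(q.mean(0)*1000).round(1))
for n in("scene","side"):
    W=np.load(n+"0.npy")
    print("dishes");comps(n,W,.016,.03,(.3,.65),(.2,.55))
    print("keys");comps(n,W,.0585,.085,(.42,.505),(-.2,.17))
    print("tubes");comps(n,W,.046,.07,(.25,.65),(-.5,-.25))
    print("jars");comps(n,W,.03,.07,(.3,.65),(.2,.55))
    f=cv2.imread(f"pics/{n}0.png").astype(int); m=(f.max(2)<60)&(abs(W[...,2]-.075)<.01)&(W[...,0]>.52)&(W[...,0]<.83)&(W[...,1]>-.19)&(W[...,1]<.14)
    q=W[m]; print("dark on platform",len(q),(q.mean(0)*1000).round(), cv2.minEnclosingCircle((q[:,:2]*1000).astype(np.float32)))
```

```text
dishes
scene [428, 307, 13, 8, 48] circ 402 277 14 mean [406.  280.1  21.6]
scene [449, 321, 27, 22, 448] circ 408 363 32 mean [411.2 363.8  22.5]
scene [393, 335, 28, 23, 484] circ 539 308 33 mean [541.4 308.3  22.5]
scene [490, 348, 15, 11, 70] circ 407 451 15 mean [414.1 453.1  22.7]
scene [431, 363, 31, 27, 594] circ 542 415 32 mean [543.  416.7  22.5]
keys
scene [306, 233, 15, 13, 137] circ 463 -93 31 mean [473.2 -87.6  69.3]
scene [317, 244, 40, 28, 414] circ 474 6 65 mean [477.3  16.   67.9]
scene [364, 276, 10, 9, 78] circ 478 130 14 mean [480.5 130.3  65.7]
tubes
scene [295, 183, 12, 10, 95] circ 294 -357 23 mean [ 297.5 -354.4   56.8]
scene [258, 188, 32, 20, 191] circ 398 -376 71 mean [ 400.4 -369.2   50.9]
scene [241, 194, 34, 20, 204] circ 461 -380 74 mean [ 460.2 -372.4   51. ]
scene [228, 201, 33, 21, 212] circ 517 -371 73 mean [ 519.6 -363.4   51. ]
jars
scene [429, 298, 13, 13, 131] circ 399 275 16 mean [401.5 277.1  40.5]
scene [491, 336, 14, 18, 178] circ 406 450 14 mean [409.6 451.3  45.9]
dark on platform 2 [796. -72.  76.] ((796.3231201171875, -72.34890747070312
[... 430 characters left out ...]
9.4 124.2  64.9]
side [302, 226, 20, 23, 319] circ 474 26 42 mean [474.4  20.4  69.6]
side [310, 250, 21, 22, 317] circ 472 -68 44 mean [470.7 -78.   66.8]
tubes
side [365, 330, 44, 63, 868] circ 513 -373 72 mean [ 514.8 -376.2   51. ]
side [336, 339, 41, 65, 940] circ 460 -381 72 mean [ 455.4 -385.2   50.8]
side [304, 343, 38, 67, 963] circ 398 -378 72 mean [ 395.9 -381.8   50.8]
side [250, 364, 24, 24, 445] circ 294 -360 21 mean [ 293.2 -364.2   57.6]
jars
side [254, 167, 9, 13, 78] circ 406 445 13 mean [406.2 442.4  45.2]
side [260, 198, 11, 9, 81] circ 400 273 19 mean [399.3 268.9  39.5]
dark on platform 757 [ 629. -109.   77.] ((652.642822265625, -32.656497955322266), 160.6660614013672)
```

Emit:
{"name": "jog_arm", "arguments": {"plan": [{"xyz":[32,-62,17],"delta_rot":[0,0,19]},{"xyz":[32,-62,17],"delta_rot":[0,0,19]},{"xyz":[32,-62,17],"delta_rot":[0,0,19]},{"xyz":[32,-62,17],"delta_rot":[0,0,19]},{"xyz":[32,-62,17],"delta_rot":[0,0,19]},{"xyz":[32,-62,17],"delta_rot":[0,0,19]},{"xyz":[32,-62,17],"delta_rot":[0,0,19]},{"xyz":[32,-62,17],"delta_rot":[0,0,19]},{"xyz":[32,-62,17],"delta_rot":[0,0,19]},{"xyz":[32,-62,17],"delta_rot":[0,0,19]},{"xyz":[32,-62,17],"delta_rot":[0,0,19]},{"xyz":[32,-62,17],"delta_rot":[0,0,19]},{"xyz":[32,-62,17],"delta_rot":[0,0,19]},{"xyz":[32,-62,17],"delta_rot":[0,0,19]},{"xyz":[32,-62,17],"delta_rot":[0,0,19]},{"xyz":[32,-62,17],"delta_rot":[0,0,19]},{"xyz":[32,-62,17],"delta_rot":[0,0,19]},{"xyz":[32,-62,17],"delta_rot":[0,0,19]},{"xyz":[32,-62,17],"delta_rot":[0,0,19]},{"xyz":[32,-62,17],"delta_rot":[0,0,19]}], "grip": 0}}

```text
time_s: 3.22
tcp_pos: [0.5233, -0.029, 0.4009]
tcp_rot: [-0.002, -3.14, -0.002]
contact_force: [-0.3, -0.2, -0.2]
gripper_width: -0.0001
gripper_force: 0.0
```

```bash
cat >> h.py <<'E'
def wshot(name):
    s=arm.state(); p=arm.read_camera("wrist"); cv2.imwrite(f"pics/{name}.png",p["frame"]); W=cloud(p,wristT(s,p)); np.save(name+".npy",W); return s,p,W
E
python3 - <<'E'
from h import *
s,p,W=wshot("w1"); print(p["K"].round(1).tolist(),s["joints"].round(2))
for t in("key_stop","key_slow","key_medium","key_fast","pad","groove","shaker"):
    for b in arm.boxes_of(t,p)[:4]:
        x=[int(round(q)) for q in b["box"]]; print(t,round(b["confidence"],2),x,W[min(479,(x[1]+x[3])//2),min(639,(x[0]+x[2])//2)].round(3))
E
```

```text
[[409.8, 0.0, 318.2], [0.0, 409.8, 246.2], [0.0, 0.0, 1.0]] [-0.14  0.    1.65  0.    1.49 -1.71]
key_stop 0.97 [375, 126, 406, 162] [0.474 0.051 0.072]
key_slow 0.92 [248, 125, 277, 159] [ 0.472 -0.092  0.072]
key_medium 0.69 [336, 127, 367, 161] [0.474 0.007 0.073]
key_fast 0.83 [293, 127, 319, 161] [ 0.475 -0.043  0.063]
key_fast 0.69 [334, 130, 366, 160] [0.475 0.006 0.075]
key_fast 0.53 [1, 17, 100, 220] [ 0.446 -0.337  0.05 ]
pad 0.73 [167, 96, 485, 352] [ 0.566 -0.02   0.073]
groove 0.65 [167, 99, 486, 354] [ 0.568 -0.02   0.075]
shaker 0.91 [168, 98, 485, 352] [ 0.567 -0.02   0.075]
shaker 0.55 [1, 15, 98, 216] [ 0.443 -0.34   0.047]
```

View pics/w1.png

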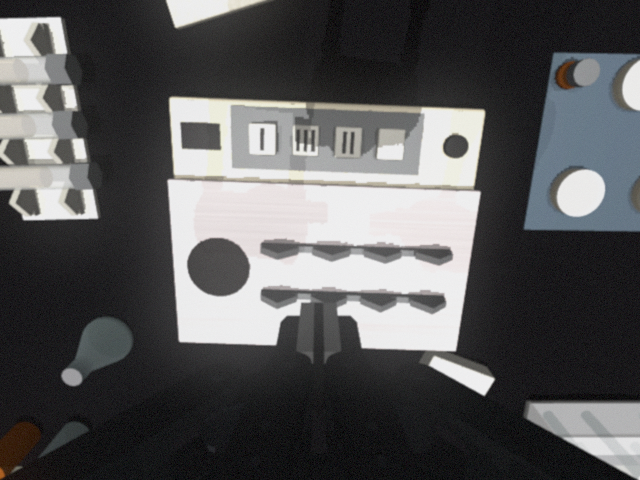

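Run:
```python
from h import *
W=np.load("w1.npy"); f=cv2.imread("pics/w1.png"); g=f.max(2)
def rect(m,mn=60):
    k,l,st,c=cv2.connectedComponentsWithStats(m.astype(np.uint8))
    for i in range(1,k):
        if st[i,4]>mn:
            q=W[l==i]; r=cv2.minAreaRect((q[:,:2]*1000).astype(np.float32)); c2=cv2.minEnclosingCircle((q[:,:2]*1000).astype(np.float32))
            print(st[i].tolist(),"rect",np.round(r[0],1),np.round(r[1],1),round(r[2],1),"circ",np.round(c2[0],1),round(c2[1],1),"mean",(q.mean(0)*1000).round(1))
X,Y,Z=W[...,0],W[...,1],W[...,2]
print("keys");rect((Z>.066)&(X>.44)&(X<.505)&(abs(Y+.02)<.12))
print("fast");rect((Z>.0585)&(Z<.066)&(X>.44)&(X<.505)&(abs(Y+.02)<.12))
print("pad");rect((g<110)&(abs(Z-.075)<.006)&(X>.55)&(Y<-.05)&(Y>-.17),500)
print("platform");rect((abs(Z-.075)<.006)&(X>.505)&(X<.77)&(Y<.16)&(Y>-.23),2000)
m=(Z>.084)&(Z<.125)&(X>.55)&(X<.75)&(Y<.16)&(Y>-.1);q=W[m]
print("bars");rect(m,20)
print("peaks");rect((Z>.105)&m,4)
for x0 in (.58,.6,.62,.64,.66,.68): 
  s=q[(q[:,0]>x0-.01)&(q[:,0]<x0+.01)]; print(x0,len(s))
print("tubes");rect((Z>.044)&(X<.6)&(Y<-.25),100)
print("dish");rect((Z>.017)&(Z<.03)&(X<.65)&(Y>.22),100)
```

```text
keys
[249, 123, 28, 33, 850] rect [469.2 -91.8] [29.9 33.9] 87.0 circ [469.2 -91.9] 21.4 mean [468.8 -91.7  72.2]
[334, 127, 29, 32, 838] rect [472.9   3.9] [30.1 33.8] 88.1 circ [472.7   3.8] 21.3 mean [472.5   3.8  72.2]
[376, 128, 30, 33, 844] rect [474.9  51.9] [30.4 34.1] 87.6 circ [474.6  51.9] 21.3 mean [474.4  51.4  72.1]
fast
[292, 125, 27, 32, 790] rect [471.  -43.9] [29.9 33.8] 87.5 circ [471.  -43.7] 21.2 mean [470.8 -43.8  62. ]
pad
[200, 239, 49, 57, 2201] rect [ 619.4 -142.1] [71.8 55.6] 0.1 circ [ 619.5 -150.5] 37.2 mean [ 618.6 -144.9   75. ]
platform
[168, 179, 313, 173, 40485] rect [624.8 -25.9] [360.6 210.8] 87.8 circ [624.6 -25.9] 206.9 mean [609.7 -30.9  74.3]
bars
[260, 245, 43, 15, 458] rect [592.7 -73.1] [49.2  8.8] 87.0 circ [589.9 -73. ] 24.6 mean [591.3 -73.7  98.6]
[301, 247, 55, 15, 487] rect [595.  -17.8] [63.4  9.1] 88.1 circ [598.  -17.9] 31.7 mean [593.8 -16.6  97.7]
[354, 249, 100, 17, 943] rect [598.4  70.2] [115.8   9. ] 87.9 circ [595.7  70.3] 57.9 mean [597.1  71.5  97.8]
[261, 292, 186, 23, 1826] rect [656.2  12.9] [223.9   9.9] 87.7 circ [653.
[... 1032 characters left out ...]
258
0.66 1571
0.68 0
tubes
[0, 54, 74, 31, 1941] rect [ 394.5 -348.5] [31.1 84. ] 0.7 circ [ 395.1 -348.7] 44.0 mean [ 395.2 -342.5   50.4]
[0, 111, 79, 29, 1943] rect [ 454.2 -356.2] [31.2 93.1] 0.0 circ [ 456.2 -356.4] 48.0 mean [ 454.6 -351.2   50.4]
[0, 164, 95, 26, 2148] rect [ 513.8 -358.7] [ 30.2 114.5] 0.2 circ [ 516.2 -358.8] 58.4 mean [ 514.  -353.7   50.3]
dish
[619, 60, 21, 51, 761] rect [411.7 342.3] [56.9 22.2] 12.0 circ [409.6 352.3] 28.5 mean [411.4 342.7  21.6]
[562, 63, 12, 24, 101] rect [398.8 264.8] [25.  10.3] 11.2 circ [398.4 267.5] 12.6 mean [398.8 263.5  22.5]
[555, 170, 50, 47, 1818] rect [538.7 306. ] [60.3 60. ] 78.8 circ [538.4 306.4] 30.8 mean [538.  305.2  21.9]
```

Emit:
{"name": "jog_arm", "arguments": {"plan": [{"xyz":[-4.8,8.1,-30],"delta_rot":[0,0,-2]},{"xyz":[-4.8,8.1,-30],"delta_rot":[0,0,-2]},{"xyz":[-4.8,8.1,-30],"delta_rot":[0,0,-2]},{"xyz":[-4.8,8.1,-30],"delta_rot":[0,0,-2]},{"xyz":[-4.8,8.1,-30],"delta_rot":[0,0,-2]},{"xyz":[-4.8,8.1,-30],"delta_rot":[0,0,-2]},{"xyz":[-4.8,8.1,-30],"delta_rot":[0,0,-2]},{"xyz":[-4.8,8.1,-30],"delta_rot":[0,0,-2]},{"xyz":[-4.8,8.1,-30],"delta_rot":[0,0,-2]},{"xyz":[-4.8,8.1,-31.5],"delta_rot":[0,0,-2]},{"xyz":[-4.8,8.1,-32.5],"delta_rot":[0,0,-2]},{"xyz":[-4.8,8.1,-33.2],"delta_rot":[0,0,-2]},{"xyz":[-4.8,8.1,-33.7],"delta_rot":[0,0,-2]},{"xyz":[-4.8,8.1,-34.0],"delta_rot":[0,0,-2]},{"xyz":[-4.8,8.1,-34.1],"delta_rot":[0,0,-2]},{"xyz":[-4.8,8.1,-34.1],"delta_rot":[0,0,-2]}]}}

```text
time_s: 4.95
tcp_pos: [0.4771, 0.0519, 0.0614]
tcp_rot: [0.056, 3.138, 0.0]
contact_force: [-0.6, 1.4, 3.6]
gripper_width: -0.0001
gripper_force: 2.2
```

Emit:
{"name": "jog_arm", "arguments": {"plan": [{"xyz":[-0.1,0,-0.1],"delta_rot":[0,0,0]},{"xyz":[-0.1,0,-0.2],"delta_rot":[0,0,0]},{"xyz":[-0.1,0,-0.2],"delta_rot":[0,0,0]}]}}

```text
time_s: 5.2
tcp_pos: [0.4771, 0.0519, 0.06]
tcp_rot: [0.055, 3.136, 0.0]
contact_force: [0.2, 1.7, 9.5]
gripper_width: 0.0002
gripper_force: 4.5
```

Emit:
{"name": "jog_arm", "arguments": {"plan": [{"xyz":[0,0,4]},{"xyz":[0,2,8]},{"xyz":[-4.5,31,24]},{"xyz":[-4.5,31,24]},{"xyz":[-4.5,31,24]},{"xyz":[-4.5,31,24]},{"xyz":[-4.5,31,24]},{"xyz":[-4.5,31,24]},{"xyz":[-4.5,31,24]},{"xyz":[-4.5,31,24]},{"xyz":[-4.5,31,24]},{"xyz":[-4.5,31,24]},{"xyz":[-4.5,31,24]},{"xyz":[-4.5,31,24]},{"xyz":[-4.5,31,24]}], "grip": 1}}

```text
invalid input
```

```bash
cat >> h.py <<'E'
def rects(W,m,mn=60):
    k,l,st,c=cv2.connectedComponentsWithStats(m.astype(np.uint8))
    for i in range(1,k):
        if st[i,4]>mn:
            q=W[l==i]; r=cv2.minAreaRect((q[:,:2]*1000).astype(np.float32)); c2=cv2.minEnclosingCircle((q[:,:2]*1000).astype(np.float32))
            print(st[i].tolist(),"rect",np.round(r[0],1),np.round(r[1],1),round(r[2],1),"circ",np.round(c2[0],1),round(c2[1],1),"mean",(q.mean(0)*1000).round(1))
E
python3 - <<'E'
from h import *
s,p,W=wshot("w2"); X,Y,Z=np.moveaxis(W,-1,0); print(s["tcp_pos"].round(4),s["time_s"])
print("dish");rects(W,(Z>.015)&(Z<.03)&(X<.65)&(Y>.2),100)
print("jars");rects(W,(Z>.03)&(X<.65)&(Y>.2),100)
print("keys now");rects(W,(Z>.0585)&(X>.44)&(X<.505)&(abs(Y+.02)<.12))
W1=np.load("w1.npy");f=cv2.imread("pics/w1.png").max(2);X,Y,Z=np.moveaxis(W1,-1,0)
print("pad");rects(W1,(f<110)&(abs(Z-.075)<.004)&(X>.55)&(X<.68)&(Y<-.09),500)
p=arm.read_camera("scene");W=cloud(p);X,Y,Z=np.moveaxis(W,-1,0);print("scene keys");rects(W,(Z>.066)&(X>.44)&(X<.505)&(abs(Y+.02)<.12))
cv2.imwrite("pics/keys1.png",cv2.resize(p["frame"][210:300,280:400],None,fx=5,fy=5))
E
```

```text
[0.4771 0.0519 0.06  ] 5.2
dish
jars
keys now
[0, 273, 117, 99, 9657] rect [470.6 -43.7] [31.6 34.8] 87.0 circ [470.7 -43.4] 22.1 mean [468.1 -40.6  70.4]
[0, 274, 579, 206, 61252] rect [473.9  44.4] [110.6  34.7] 87.8 circ [473.6  43.8] 56.6 mean [467.7  44.1 113.4]
pad
[188, 239, 61, 57, 2710] rect [ 619.4 -150.9] [71.8 73.2] 0.2 circ [ 619.1 -151.1] 37.3 mean [ 618.7 -150.9   74.9]
scene keys
[327, 120, 54, 34, 634] rect [472.6  46.8] [106.   64.8] 90.0 circ [474.8  48. ] 59.1 mean [482.4  44.5 412.2]
[328, 164, 38, 104, 1892] rect [476.6  44.2] [ 57.5 111.3] 0.6 circ [481.7  44.3] 56.5 mean [487.2  66.2 204.3]
[306, 233, 15, 12, 103] rect [470.7 -89.8] [35.9 36.3] 1.5 circ [470.3 -88.9] 24.6 mean [472.  -88.3  71.8]
[317, 241, 16, 11, 109] rect [472.9 -41.9] [33.4 37.2] 88.2 circ [472.9 -43.8] 22.5 mean [474.5 -40.3  72. ]
```

View pics/keys1.png

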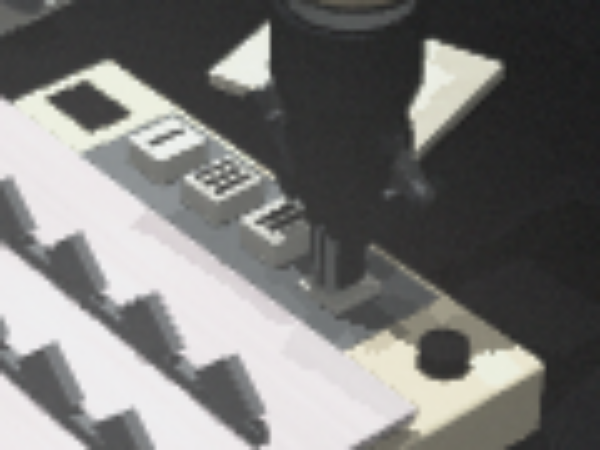

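The gripper is holding the plain key down (~330,290 in the crop), and the three-bar key (220,185) has popped up level with the others. The lift call was refused because its rows had no `delta_rot`; I'll repeat it.

Emit:
{"name": "jog_arm", "arguments": {"plan": [{"xyz":[0,0,4],"delta_rot":[0,0,0]},{"xyz":[0,2,8],"delta_rot":[0,0,0]},{"xyz":[-4.5,31,24],"delta_rot":[0,0,0]},{"xyz":[-4.5,31,24],"delta_rot":[0,0,0]},{"xyz":[-4.5,31,24],"delta_rot":[0,0,0]},{"xyz":[-4.5,31,24],"delta_rot":[0,0,0]},{"xyz":[-4.5,31,24],"delta_rot":[0,0,0]},{"xyz":[-4.5,31,24],"delta_rot":[0,0,0]},{"xyz":[-4.5,31,24],"delta_rot":[0,0,0]},{"xyz":[-4.5,31,24],"delta_rot":[0,0,0]},{"xyz":[-4.5,31,24],"delta_rot":[0,0,0]},{"xyz":[-4.5,31,24],"delta_rot":[0,0,0]},{"xyz":[-4.5,31,24],"delta_rot":[0,0,0]}]}}

```text
time_s: 6.38
tcp_pos: [0.4289, 0.361, 0.2969]
tcp_rot: [-0.054, -3.139, 0.004]
contact_force: [0.3, -0.3, 1.5]
gripper_width: 0.0
gripper_force: 0.0
```

Run:
```python
from h import *
s,p,W=wshot("w3"); X,Y,Z=np.moveaxis(W,-1,0); print(s["tcp_pos"].round(4),s["tcp_rot"].round(3),s["time_s"])
print("dish");rects(W,(Z>.015)&(Z<.03)&(X<.65)&(Y>.2),100)
print("jars");rects(W,(Z>.03)&(Z<.08)&(X<.65)&(Y>.2),100)
p=arm.read_camera("scene");W=cloud(p);X,Y,Z=np.moveaxis(W,-1,0);print("scene keys up");rects(W,(Z>.066)&(X>.44)&(X<.505)&(abs(Y+.02)<.12))
print("all");rects(W,(Z>.0585)&(X>.44)&(X<.505)&(abs(Y+.02)<.12))
```

```text
[0.4289 0.361  0.2969] [-0.054 -3.139  0.004] 6.3833
dish
[291, 145, 59, 61, 2811] rect [408.1 362. ] [58.8 60.2] 89.3 circ [408.2 362.1] 30.3 mean [407.6 362.1  22.3]
[611, 207, 29, 168, 1532] rect [552.8 696.1] [199.8  28.5] 9.1 circ [550.8 708.8] 99.9 mean [538.7 692.7  22.4]
[247, 269, 55, 53, 2224] rect [538.6 306.7] [59.7 59.9] 78.9 circ [538.7 306.5] 30.6 mean [537.3 306.9  22.1]
[345, 268, 55, 52, 2252] rect [540.5 415.2] [59.7 60.4] 89.1 circ [540.3 415. ] 30.7 mean [539.2 414.7  22.1]
jars
[214, 154, 33, 32, 822] rect [397.1 275. ] [29.3 29.1] 88.3 circ [397.4 275.2] 15.0 mean [396.9 275.9  41.7]
[394, 155, 30, 30, 696] rect [403.2 447.5] [24.7 28.1] 62.9 circ [403.8 449.1] 14.3 mean [402.  446.   47.2]
[621, 213, 19, 143, 1387] rect [539.6 691.2] [168.2  19. ] 10.9 circ [538.8 695.2] 84.3 mean [509.  682.6  39. ]
scene keys up
[306, 233, 15, 12, 101] rect [471.2 -90.5] [35.8 31.9] 0.5 circ [471.2 -87.8] 21.7 mean [472.2 -88.6  71.8]
[317, 241, 16, 12, 107] rect [473.1 -42.8] [36.  34.1] 88.5 circ [473.7 -41.7] 22.5 mean [474.  -40.3  71.9]
[328, 249, 17, 12, 120] rect [474.5   5.8] [32.6 35.9] 88.8 circ [474.6   6.7] 21.3 mean [476.1   7.2  71.9]
all
[306, 233, 39, 30, 433] rect [469.3 -41.8] [130.1  43.2] 87.3 circ [470.2 -42. ] 65.2 mean [475.5 -37.4  69.5]
[338, 261, 19, 11, 110] rect [478.3  53.4] [30.9 36.4] 90.0 circ [478.9  53.1] 23.2 mean [477.3  53.7  61.8]
```

Emit:
{"name": "jog_arm", "arguments": {"plan": [{"xyz":[10.9,-5.5,-10],"delta_rot":[0,0,0]},{"xyz":[10.9,-5.5,-20],"delta_rot":[0,0,0]},{"xyz":[10.9,-5.5,-20],"delta_rot":[0,0,0]},{"xyz":[10.9,-5.5,-20],"delta_rot":[0,0,0]},{"xyz":[10.9,-5.5,-20],"delta_rot":[0,0,0]},{"xyz":[10.9,-5.5,-20],"delta_rot":[0,0,0]},{"xyz":[10.9,-5.5,-24],"delta_rot":[0,0,0]},{"xyz":[10.9,-5.5,-27],"delta_rot":[0,0,0]},{"xyz":[10.9,-5.5,-28.3],"delta_rot":[0,0,0]},{"xyz":[10.9,-5.5,-29.1],"delta_rot":[0,0,0]},{"xyz":[10.9,-5.5,-29.3],"delta_rot":[0,0,0]},{"xyz":[10.9,-5.5,-29.3],"delta_rot":[0,0,0]}], "grip": 1, "squeeze": 25}}

```text
time_s: 7.48
tcp_pos: [0.5393, 0.3068, 0.006]
tcp_rot: [0.056, 3.14, 0.001]
contact_force: [0.3, 0.2, 0.8]
gripper_width: 0.0856
gripper_force: 0.0
```

Emit:
{"name": "jog_arm", "arguments": {"plan": [{"xyz":[0,0,0],"delta_rot":[0,0,0]},{"xyz":[0,0,0],"delta_rot":[0,0,0]},{"xyz":[0,0,0],"delta_rot":[0,0,0]},{"xyz":[0,0,0],"delta_rot":[0,0,0]},{"xyz":[0,0,0],"delta_rot":[0,0,0]},{"xyz":[0,0,0],"delta_rot":[0,0,0]}], "grip": 0}}

```text
time_s: 7.98
tcp_pos: [0.5404, 0.3079, 0.0078]
tcp_rot: [0.054, 3.137, 0.003]
contact_force: [-0.1, 0.1, 6.4]
gripper_width: 0.0587
gripper_force: 26.8
```

Emit:
{"name": "jog_arm", "arguments": {"plan": [{"xyz":[0,0,2],"delta_rot":[0,0,0]},{"xyz":[0,0,6],"delta_rot":[0,0,0]},{"xyz":[0,0,10],"delta_rot":[0,0,0]},{"xyz":[0,0,14],"delta_rot":[0,0,0]},{"xyz":[1,-5,15.6],"delta_rot":[0,0,0]},{"xyz":[8.1,-45.7,15.6],"delta_rot":[0,0,0]},{"xyz":[8.1,-45.7,15.6],"delta_rot":[0,0,0]},{"xyz":[8.1,-45.7,15.6],"delta_rot":[0,0,0]},{"xyz":[8.1,-45.7,15.6],"delta_rot":[0,0,0]},{"xyz":[8.1,-45.7,15.6],"delta_rot":[0,0,0]},{"xyz":[8.1,-45.7,15.6],"delta_rot":[0,0,0]},{"xyz":[8.1,-45.7,15.6],"delta_rot":[0,0,0]},{"xyz":[8.1,-45.7,15.6],"delta_rot":[0,0,0]},{"xyz":[8.1,-45.7,15.6],"delta_rot":[0,0,0]},{"xyz":[8.1,-45.7,15.6],"delta_rot":[0,0,0]},{"xyz":[8.1,-45.7,15.6],"delta_rot":[0,0,0]},{"xyz":[8.1,-45.7,12],"delta_rot":[0,0,0]},{"xyz":[8.1,-45.7,9.2],"delta_rot":[0,0,0]},{"xyz":[8.1,-45.7,9.2],"delta_rot":[0,0,0]}]}}

```text
time_s: 9.57
tcp_pos: [0.6143, -0.1487, 0.0912]
tcp_rot: [-0.056, -3.129, -0.006]
contact_force: [-1.0, 0.6, -1.4]
gripper_width: 0.059
gripper_force: 27.5
```

Run:
```python
from h import *
s,p,W=wshot("w4"); X,Y,Z=np.moveaxis(W,-1,0); print(s["tcp_pos"].round(4),s["contact_force"].round(1),s["gripper_width"])
for n in("scene","side"):
    p=arm.read_camera(n); cv2.imwrite(f"pics/{n}1.png",p["frame"])
    W=cloud(p);X,Y,Z=np.moveaxis(W,-1,0);rects(W,(Z>.085)&(Z<.112)&(abs(X-.62)<.06)&(abs(Y+.15)<.06))
im=cv2.imread("pics/w4.png"); q=cv2.imread("pics/side1.png")[180:300,300:460]
cv2.imwrite("pics/c4.png",np.hstack([cv2.resize(im,(480,360)),cv2.resize(q,(320,240))[:, :].copy() if 0 else cv2.copyMakeBorder(cv2.resize(q,(320,240)),0,120,0,0,0)]))
```

```text
[ 0.6143 -0.1487  0.0912] [-1.   0.6 -1.4] 0.05898687424754373
[245, 231, 24, 20, 273] rect [ 621.3 -145.3] [50. 81.] 11.6 circ [ 621.  -145.4] 40.5 mean [ 627.  -143.2  104.2]
[381, 245, 29, 25, 341] rect [ 615.6 -156.3] [54.5 72.6] 16.0 circ [ 621.1 -154.8] 38.4 mean [ 607.5 -158.   106.1]
```

View pics/c4.png

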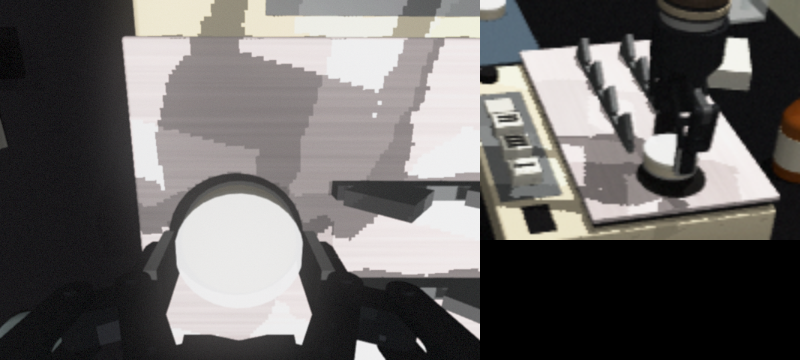

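The dish is held level just above the black pad (240,220 in the left view). I'll settle, then measure how far the dish is off the pad.

Emit:
{"name": "jog_arm", "arguments": {"plan": [{"xyz":[0,0,-0.6],"delta_rot":[0,0,0]},{"xyz":[0,0,-0.6],"delta_rot":[0,0,0]},{"xyz":[0,0,-0.6],"delta_rot":[0,0,0]}]}}

```text
time_s: 9.97
tcp_pos: [0.6205, -0.15, 0.0927]
tcp_rot: [0.054, 3.139, -0.001]
contact_force: [-0.6, -0.3, 0.1]
gripper_width: 0.0588
gripper_force: 27.5
```

Run:
```python
from h import *
s,p,W=wshot("w5"); X,Y,Z=np.moveaxis(W,-1,0); print(s["tcp_pos"].round(4),s["contact_force"].round(1))
g=cv2.imread("pics/w5.png").max(2)
m=(Z>.09)&(Z<.118)&(abs(X-.62)<.06)&(abs(Y+.15)<.035); rects(W,m)
rects(W,m&(Z>.1)&(g>150))
```

```text
[ 0.6205 -0.15    0.0927] [-0.6 -0.3  0.1]
[209, 243, 220, 168, 24083] rect [ 618.7 -150.7] [63.1 60.6] 45.4 circ [ 614.4 -150.2] 35.3 mean [ 615.7 -150.2  106.7]
[234, 258, 170, 153, 20603] rect [ 619.2 -150.3] [59.2 60.6] 87.9 circ [ 620.5 -150.8] 31.7 mean [ 617.6 -150.3  107.1]
```

Emit:
{"name": "jog_arm", "arguments": {"plan": [{"xyz":[0,-0.1,-0.6],"delta_rot":[0,0,0]},{"xyz":[0,-0.1,-0.9],"delta_rot":[0,0,0]},{"xyz":[0,-0.1,-1.0],"delta_rot":[0,0,0]},{"xyz":[0,-0.1,-1.0],"delta_rot":[0,0,0]}]}}

```text
time_s: 10.35
tcp_pos: [0.619, -0.1509, 0.0805]
tcp_rot: [-0.055, -3.14, -0.001]
contact_force: [-0.8, 1.0, 0.1]
gripper_width: 0.0586
gripper_force: 27.5
```

Emit:
{"name": "jog_arm", "arguments": {"plan": [{"xyz":[0,0,-0.1],"delta_rot":[0,0,0]},{"xyz":[0,0,-0.1],"delta_rot":[0,0,0]},{"xyz":[0,0,-0.1],"delta_rot":[0,0,0]},{"xyz":[0,0,-0.1],"delta_rot":[0,0,0]},{"xyz":[0,0,1.5],"delta_rot":[0,0,0]},{"xyz":[0,0,4],"delta_rot":[0,0,0]},{"xyz":[0,0,8],"delta_rot":[0,0,0]},{"xyz":[0,4,12],"delta_rot":[0,0,0]},{"xyz":[-2,10,15],"delta_rot":[0,0,0]},{"xyz":[-2,10,15],"delta_rot":[0,0,0]},{"xyz":[-2,10,15],"delta_rot":[0,0,0]}], "grip": 1}}

```text
time_s: 11.27
tcp_pos: [0.601, -0.046, 0.237]
tcp_rot: [0.049, 3.134, 0.004]
contact_force: [0.3, -1.2, -0.5]
gripper_width: 0.0854
gripper_force: 0.0
```

Run:
```python
from h import *
s,p,W=wshot("w6"); X,Y,Z=np.moveaxis(W,-1,0); print(s["tcp_pos"].round(4),s["time_s"])
g=cv2.imread("pics/w6.png").max(2)
rects(W,(Z>.088)&(Z<.118)&(abs(X-.62)<.06)&(abs(Y+.15)<.048))
rects(W,(g<110)&(abs(Z-.075)<.004)&(X>.55)&(X<.68)&(Y<-.09)&(Y>-.2),300)
print("dish");rects(W,(Z>.015)&(Z<.03)&(X<.65)&(Y>.2),100)
rects(W,(Z>.105)&(X>.58)&(X<.68)&(Y>-.1),60)
```

```text
[ 0.601 -0.046  0.237] 11.2667
[134, 212, 85, 80, 5250] rect [ 617.9 -151.3] [59.9 60.7] 45.7 circ [ 617.9 -151.3] 30.5 mean [ 616.6 -150.6   94.3]
[137, 200, 97, 93, 1665] rect [ 615.7 -144.2] [75.4 60.1] 30.8 circ [ 619.4 -150.6] 38.0 mean [ 610.4 -135.5   75.1]
dish
[264, 215, 26, 15, 309] rect [592.8 -74.5] [17.1  8.4] 87.6 circ [592.1 -74.5] 8.9 mean [592.4 -74.2 109.2]
[351, 216, 26, 15, 308] rect [595.2 -15.1] [17.   8.6] 87.3 circ [594.8 -14.9] 8.8 mean [594.7 -15.2 109.1]
[438, 217, 27, 15, 307] rect [597.4  44.8] [17.4  8.3] 88.2 circ [597.1  44.8] 8.9 mean [597.   43.9 109. ]
[525, 218, 27, 14, 301] rect [599.8 104.7] [17.3  8.3] 88.1 circ [598.8 104.8] 9.0 mean [599.4 103.  109.1]
[267, 295, 24, 16, 273] rect [652.7 -77. ] [ 9.1 16.8] 1.9 circ [652.5 -76.9] 8.7 mean [652.  -76.7 109.1]
[349, 296, 24, 16, 281] rect [654.9 -17. ] [16.9  9.3] 86.4 circ [654.8 -17. ] 8.9 mean [654.5 -17.5 109. ]
[430, 296, 25, 17, 279] rect [657.1  42.6] [17.6  8.7] 87.6 circ [657.1  42.5] 8.9 mean [656.8  41.7 108.9]
[511, 297, 25, 16, 277] rect [659.5 102.2] [17.8  8.8] 88.0 circ [660.1 102.2] 9.0 mean [659.1 100.9 108.9]
[84, 319, 556, 161, 39527] rect [598.1 -36.1] [128.5  30.9] 88.0 circ [596.9 -36. ] 64.6 mean [591.6 -34.4 300.5]
```

Emit:
{"name": "jog_arm", "arguments": {"plan": [{"xyz":[-5.9,46.7,-4],"delta_rot":[0,0,0]},{"xyz":[-5.9,46.7,-4],"delta_rot":[0,0,0]},{"xyz":[-5.9,46.7,-4],"delta_rot":[0,0,0]},{"xyz":[-5.9,46.7,-4],"delta_rot":[0,0,0]},{"xyz":[-5.9,46.7,-4],"delta_rot":[0,0,0]},{"xyz":[-5.9,46.7,-4],"delta_rot":[0,0,0]},{"xyz":[-5.9,46.7,-4],"delta_rot":[0,0,0]},{"xyz":[-5.9,46.7,-4],"delta_rot":[0,0,0]},{"xyz":[-5.9,46.7,-4],"delta_rot":[0,0,0]},{"xyz":[-5.9,46.7,-4],"delta_rot":[0,0,0]},{"xyz":[-5.9,46.7,-8],"delta_rot":[0,0,0]},{"xyz":[-5.9,46.7,-12],"delta_rot":[0,0,0]},{"xyz":[-5.9,46.7,-15],"delta_rot":[0,0,0]},{"xyz":[-5.9,46.7,-15],"delta_rot":[0,0,0]}]}}

```text
time_s: 12.48
tcp_pos: [0.5352, 0.4135, 0.072]
tcp_rot: [-0.052, -3.129, 0.013]
contact_force: [-1.5, -1.3, -1.9]
gripper_width: 0.0854
gripper_force: 0.0
```

Run:
```python
from h import *
s,p,W=wshot("w7"); X,Y,Z=np.moveaxis(W,-1,0); print(s["tcp_pos"].round(4),s["time_s"])
print("dish");rects(W,(Z>.015)&(Z<.03)&(X<.65)&(Y>.2)&(Y<.5),100)
```

```text
[0.5352 0.4135 0.072 ] 12.4833
dish
[0, 0, 20, 16, 205] rect [408.8 282.1] [ 3.6 11. ] 32.2 circ [408.7 282. ] 5.5 mean [408.6 282.2  16.9]
[116, 0, 146, 74, 8215] rect [424.  361.6] [60.4 28.8] 89.1 circ [411.7 361.8] 30.2 mean [422.1 362.4  22.2]
[366, 0, 57, 19, 466] rect [415.8 447.6] [22.3  5.7] 81.5 circ [413. 448.] 11.1 mean [416.9 446.4  22.5]
[264, 226, 120, 115, 10633] rect [540.5 414.9] [60.2 60.2] 52.4 circ [540.7 415.2] 30.6 mean [539.  415.   22.2]
```

Emit:
{"name": "jog_arm", "arguments": {"plan": [{"xyz":[0,0,-3],"delta_rot":[0,0,0]},{"xyz":[0,0,-5.5],"delta_rot":[0,0,0]},{"xyz":[0,0,-6.8],"delta_rot":[0,0,0]},{"xyz":[0,0,-6.9],"delta_rot":[0,0,0]},{"xyz":[0,0,-6.9],"delta_rot":[0,0,0]}]}}

```text
time_s: 12.95
tcp_pos: [0.5413, 0.4151, 0.0127]
tcp_rot: [-0.057, -3.141, 0.001]
contact_force: [0.7, 0.0, -0.4]
gripper_width: 0.0856
gripper_force: 0.0
```

Emit:
{"name": "jog_arm", "arguments": {"plan": [{"xyz":[0,0,0],"delta_rot":[0,0,0]},{"xyz":[0,0,0],"delta_rot":[0,0,0]},{"xyz":[0,0,0],"delta_rot":[0,0,0]},{"xyz":[0,0,0],"delta_rot":[0,0,0]},{"xyz":[0,0,0],"delta_rot":[0,0,0]},{"xyz":[0,0,0],"delta_rot":[0,0,0]},{"xyz":[0,0,2],"delta_rot":[0,0,0]},{"xyz":[0,0,6],"delta_rot":[0,0,0]},{"xyz":[0,0,10],"delta_rot":[0,0,0]},{"xyz":[0,0,14],"delta_rot":[0,0,0]},{"xyz":[0,0,16],"delta_rot":[0,0,0]}], "grip": 0}}

```text
time_s: 13.87
tcp_pos: [0.5433, 0.4179, 0.1796]
tcp_rot: [0.055, 3.133, 0.009]
contact_force: [0.5, 0.4, -0.1]
gripper_width: 0.0579
gripper_force: 27.1
```

Emit:
{"name": "jog_arm", "arguments": {"plan": [{"xyz":[7.9,-56.7,0],"delta_rot":[0,0,0]},{"xyz":[7.9,-56.7,0],"delta_rot":[0,0,0]},{"xyz":[7.9,-56.7,0],"delta_rot":[0,0,0]},{"xyz":[7.9,-56.7,0],"delta_rot":[0,0,0]},{"xyz":[7.9,-56.7,0],"delta_rot":[0,0,0]},{"xyz":[7.9,-56.7,0],"delta_rot":[0,0,0]},{"xyz":[7.9,-56.7,0],"delta_rot":[0,0,0]},{"xyz":[7.9,-56.7,0],"delta_rot":[0,0,0]},{"xyz":[7.9,-56.7,0],"delta_rot":[0,0,0]},{"xyz":[7.9,-56.7,0],"delta_rot":[0,0,0]},{"xyz":[7.9,-56.7,0],"delta_rot":[0,0,0]},{"xyz":[7.9,-56.7,0],"delta_rot":[0,0,0]},{"xyz":[7.9,-56.7,0],"delta_rot":[0,0,0]},{"xyz":[7.9,-56.7,0],"delta_rot":[0,0,0]},{"xyz":[7.9,-56.7,-4],"delta_rot":[0,0,0]},{"xyz":[7.9,-56.7,-5.6],"delta_rot":[0,0,0]},{"xyz":[7.9,-56.7,-5.6],"delta_rot":[0,0,0]},{"xyz":[7.9,-56.7,-5.6],"delta_rot":[0,0,0]}]}}

```text
time_s: 15.37
tcp_pos: [0.6186, -0.1509, 0.1155]
tcp_rot: [-0.055, -3.139, -0.001]
contact_force: [0.1, -0.4, -0.6]
gripper_width: 0.0575
gripper_force: 27.1
```

Run:
```python
from h import *
s,p,W=wshot("w8"); X,Y,Z=np.moveaxis(W,-1,0); print(s["tcp_pos"].round(4),s["time_s"])
g=cv2.imread("pics/w8.png").max(2)
rects(W,(Z>.11)&(Z<.14)&(g>150)&(abs(X-.62)<.06)&(abs(Y+.15)<.048))
cv2.imwrite("pics/w8s.png",cv2.resize(cv2.imread("pics/w8.png"),(480,360)))
```

```text
[ 0.6186 -0.1509  0.1155] 15.3667
[238, 249, 161, 148, 18902] rect [ 617.  -151.4] [58.3 61. ] 88.6 circ [ 617.2 -151.6] 30.9 mean [ 615.2 -151.3  122.3]
```

View pics/w8s.png

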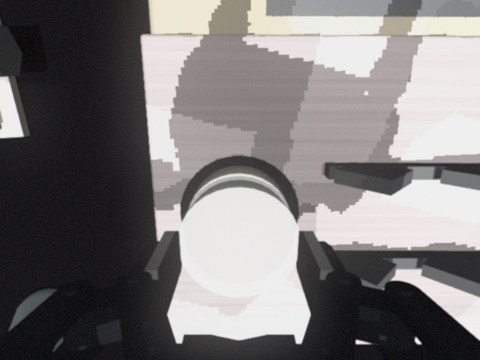

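Emit:
{"name": "jog_arm", "arguments": {"plan": [{"xyz":[0.1,0,-0.4],"delta_rot":[0,0,0]},{"xyz":[0.1,0,-0.6],"delta_rot":[0,0,0]},{"xyz":[0.1,0,-0.7],"delta_rot":[0,0,0]},{"xyz":[0.1,0,-0.7],"delta_rot":[0,0,0]},{"xyz":[0.1,0,-0.7],"delta_rot":[0,0,0]}]}}

```text
time_s: 15.83
tcp_pos: [0.6209, -0.1509, 0.1098]
tcp_rot: [0.054, 3.14, -0.0]
contact_force: [0.1, 0.4, 0.0]
gripper_width: 0.0573
gripper_force: 27.1
```

Emit:
{"name": "jog_arm", "arguments": {"plan": [{"xyz":[0,0,-0.2],"delta_rot":[0,0,0]},{"xyz":[0,0,-0.3],"delta_rot":[0,0,0]},{"xyz":[0,0,-0.3],"delta_rot":[0,0,0]}]}}

```text
time_s: 16.08
tcp_pos: [0.6211, -0.1511, 0.1074]
tcp_rot: [0.055, 3.14, -0.0]
contact_force: [-0.7, 0.2, 3.5]
gripper_width: 0.0579
gripper_force: 27.6
```

Emit:
{"name": "jog_arm", "arguments": {"plan": [{"xyz":[0,0,0.1],"delta_rot":[0,0,0]},{"xyz":[0,0,0.1],"delta_rot":[0,0,0]},{"xyz":[0,0,0.1],"delta_rot":[0,0,0]},{"xyz":[0,0,0.1],"delta_rot":[0,0,0]},{"xyz":[0,0,2],"delta_rot":[0,0,0]},{"xyz":[0,0,5],"delta_rot":[0,0,0]},{"xyz":[0,0,8],"delta_rot":[0,0,0]},{"xyz":[-2,10,12.5],"delta_rot":[0,0,0]},{"xyz":[-2,10,12.5],"delta_rot":[0,0,0]},{"xyz":[-2,10,12.5],"delta_rot":[0,0,0]},{"xyz":[-2,10,12.5],"delta_rot":[0,0,0]}], "grip": 1}}

```text
time_s: 17.0
tcp_pos: [0.6014, -0.0468, 0.2346]
tcp_rot: [0.049, 3.137, 0.003]
contact_force: [-0.0, -0.7, -0.2]
gripper_width: 0.0855
gripper_force: 0.0
```

Run:
```python
from h import *
s,p,W=wshot("w9"); X,Y,Z=np.moveaxis(W,-1,0); print(s["tcp_pos"].round(4),s["time_s"])
rects(W,(Z>.108)&(Z<.14)&(abs(X-.62)<.06)&(abs(Y+.15)<.048))
rects(W,(Z>.084)&(Z<.14)&(abs(X-.62)<.06)&(abs(Y+.15)<.048))
print("tubes");rects(W,(Z>.044)&(Z<.07)&(X<.6)&(Y<-.25),100)
```

```text
[ 0.6014 -0.0468  0.2346] 17.0
[121, 221, 92, 86, 6031] rect [ 619.  -151.3] [60.1 60.4] 50.8 circ [ 619.1 -151.6] 30.6 mean [ 617.8 -150.7  114.2]
[121, 212, 100, 95, 7119] rect [ 618.6 -151. ] [60.2 61.6] 54.4 circ [ 618.5 -151.5] 31.1 mean [ 615.2 -148.2  111.5]
tubes
```

Emit:
{"name": "jog_arm", "arguments": {"plan": [{"xyz":[-19.2,41.4,-4],"delta_rot":[0,0,0]},{"xyz":[-19.2,41.4,-4],"delta_rot":[0,0,0]},{"xyz":[-19.2,41.4,-4],"delta_rot":[0,0,0]},{"xyz":[-19.2,41.4,-4],"delta_rot":[0,0,0]},{"xyz":[-19.2,41.4,-4],"delta_rot":[0,0,0]},{"xyz":[-19.2,41.4,-4],"delta_rot":[0,0,0]},{"xyz":[-19.2,41.4,-4],"delta_rot":[0,0,0]},{"xyz":[-19.2,41.4,-4],"delta_rot":[0,0,0]},{"xyz":[-19.2,41.4,-4],"delta_rot":[0,0,0]},{"xyz":[-19.2,41.4,-4],"delta_rot":[0,0,0]},{"xyz":[-19.2,41.4,-4],"delta_rot":[0,0,0]},{"xyz":[-19.2,41.4,-8],"delta_rot":[0,0,0]},{"xyz":[-19.2,41.4,-12],"delta_rot":[0,0,0]},{"xyz":[-19.2,41.4,-13],"delta_rot":[0,0,0]},{"xyz":[-19.2,41.4,-13],"delta_rot":[0,0,0]}]}}

```text
time_s: 18.3
tcp_pos: [0.4055, 0.3597, 0.0965]
tcp_rot: [-0.056, -3.133, 0.011]
contact_force: [-0.2, -0.5, -0.4]
gripper_width: 0.0857
gripper_force: 0.0
```

Run:
```python
from h import *
s,p,W=wshot("w10"); X,Y,Z=np.moveaxis(W,-1,0); print(s["tcp_pos"].round(4),s["time_s"])
print("dish");rects(W,(Z>.015)&(Z<.03)&(X<.65)&(Y>.2)&(Y<.5),100)
print("jars");rects(W,(Z>.03)&(Z<.065)&(X<.65)&(Y>.2)&(Y<.5),100)
```

```text
[0.4055 0.3597 0.0965] 18.3
dish
[271, 210, 108, 105, 8722] rect [408.  362.2] [59.9 60.5] 81.7 circ [408.1 362.3] 30.5 mean [406.7 362.2  22.2]
[152, 223, 46, 46, 458] rect [392.4 281.2] [28.2 13.9] 39.6 circ [396.3 276.6] 14.1 mean [391.  283.6  20.1]
[452, 225, 49, 46, 593] rect [397.8 443. ] [11.9 28.1] 45.2 circ [402.  447.2] 14.0 mean [396.3 440.5  22.9]
jars
[125, 229, 65, 62, 2986] rect [397.2 275.3] [29.4 30.1] 41.4 circ [397.6 275.1] 15.6 mean [395.8 276.8  41.1]
[461, 232, 69, 62, 2949] rect [402.3 447.5] [24.5 28.5] 46.4 circ [403.8 448.9] 14.5 mean [400.8 445.6  47.4]
```

Unmoved. Descend and grip.

Emit:
{"name": "jog_arm", "arguments": {"plan": [{"xyz":[0,0,-3],"delta_rot":[0,0,0]},{"xyz":[0,0,-6],"delta_rot":[0,0,0]},{"xyz":[0,0,-8],"delta_rot":[0,0,0]},{"xyz":[0,0,-8.9],"delta_rot":[0,0,0]},{"xyz":[0,0,-8.9],"delta_rot":[0,0,0]},{"xyz":[0,0,-8.9],"delta_rot":[0,0,0]}]}}

```text
time_s: 18.85
tcp_pos: [0.4104, 0.3634, 0.0139]
tcp_rot: [0.057, 3.139, 0.003]
contact_force: [0.1, 0.2, 0.2]
gripper_width: 0.0858
gripper_force: 0.0
```

Emit:
{"name": "jog_arm", "arguments": {"plan": [{"xyz":[0,0,0],"delta_rot":[0,0,0]},{"xyz":[0,0,0],"delta_rot":[0,0,0]},{"xyz":[0,0,0],"delta_rot":[0,0,0]},{"xyz":[0,0,0],"delta_rot":[0,0,0]},{"xyz":[0,0,0],"delta_rot":[0,0,0]},{"xyz":[0,0,0],"delta_rot":[0,0,0]},{"xyz":[0,0,2],"delta_rot":[0,0,0]},{"xyz":[0,0,6],"delta_rot":[0,0,0]},{"xyz":[0,0,10],"delta_rot":[0,0,0]},{"xyz":[0,0,14],"delta_rot":[0,0,0]},{"xyz":[0,0,17],"delta_rot":[0,0,0]}], "grip": 0}}

```text
time_s: 19.77
tcp_pos: [0.4098, 0.3639, 0.1869]
tcp_rot: [0.055, 3.137, 0.005]
contact_force: [0.8, -0.1, -0.3]
gripper_width: 0.0577
gripper_force: 27.3
```

Emit:
{"name": "jog_arm", "arguments": {"plan": [{"xyz":[21.2,-51.4,0],"delta_rot":[0,0,0]},{"xyz":[21.2,-51.4,0],"delta_rot":[0,0,0]},{"xyz":[21.2,-51.4,0],"delta_rot":[0,0,0]},{"xyz":[21.2,-51.4,0],"delta_rot":[0,0,0]},{"xyz":[21.2,-51.4,0],"delta_rot":[0,0,0]},{"xyz":[21.2,-51.4,0],"delta_rot":[0,0,0]},{"xyz":[21.2,-51.4,0],"delta_rot":[0,0,0]},{"xyz":[21.2,-51.4,0],"delta_rot":[0,0,0]},{"xyz":[21.2,-51.4,0],"delta_rot":[0,0,0]},{"xyz":[21.2,-51.4,0],"delta_rot":[0,0,0]},{"xyz":[21.2,-51.4,0],"delta_rot":[0,0,0]},{"xyz":[21.2,-51.4,0],"delta_rot":[0,0,0]},{"xyz":[21.2,-51.4,0],"delta_rot":[0,0,0]},{"xyz":[21.2,-51.4,0],"delta_rot":[0,0,0]},{"xyz":[21.2,-51.4,-2],"delta_rot":[0,0,0]},{"xyz":[21.2,-51.4,-4.3],"delta_rot":[0,0,0]},{"xyz":[21.2,-51.4,-4.3],"delta_rot":[0,0,0]},{"xyz":[21.2,-51.4,-4.3],"delta_rot":[0,0,0]},{"xyz":[21.2,-51.4,-4.3],"delta_rot":[0,0,0]}]}}

```text
time_s: 21.35
tcp_pos: [0.6211, -0.1507, 0.1404]
tcp_rot: [0.054, 3.14, -0.0]
contact_force: [0.5, 0.8, -0.7]
gripper_width: 0.0581
gripper_force: 27.3
```

Run:
```python
from h import *
s,p,W=wshot("w11"); X,Y,Z=np.moveaxis(W,-1,0); print(s["tcp_pos"].round(4),s["time_s"])
g=cv2.imread("pics/w11.png").max(2)
rects(W,(Z>.13)&(Z<.16)&(g>150)&(abs(X-.62)<.06)&(abs(Y+.15)<.048))
```

```text
[ 0.6211 -0.1507  0.1404] 21.35
[238, 235, 162, 162, 19549] rect [ 618.8 -151.1] [58.4 60.5] 88.1 circ [ 619.3 -151.7] 31.0 mean [ 616.7 -151.1  147.4]
```

Emit:
{"name": "jog_arm", "arguments": {"plan": [{"xyz":[0,0,-0.5],"delta_rot":[0,0,0]},{"xyz":[0,0,-0.9],"delta_rot":[0,0,0]},{"xyz":[0,0,-1.2],"delta_rot":[0,0,0]},{"xyz":[0,0,-1.3],"delta_rot":[0,0,0]},{"xyz":[0,0,-1.3],"delta_rot":[0,0,0]},{"xyz":[0,0,-1.3],"delta_rot":[0,0,0]}]}}

```text
time_s: 21.9
tcp_pos: [0.6207, -0.1509, 0.1267]
tcp_rot: [-0.055, -3.141, -0.001]
contact_force: [-1.3, 1.9, 3.5]
gripper_width: 0.0578
gripper_force: 27.6
```

Emit:
{"name": "jog_arm", "arguments": {"plan": [{"xyz":[0,0,0.1],"delta_rot":[0,0,0]},{"xyz":[0,0,0.1],"delta_rot":[0,0,0]},{"xyz":[0,0,0.1],"delta_rot":[0,0,0]},{"xyz":[0,0,0.1],"delta_rot":[0,0,0]},{"xyz":[0,0,2],"delta_rot":[0,0,0]},{"xyz":[0,0,5],"delta_rot":[0,0,0]},{"xyz":[0,0,8],"delta_rot":[0,0,0]},{"xyz":[-16.3,-15,17],"delta_rot":[0,0,-88]},{"xyz":[-16.3,-15,17],"delta_rot":[0,0,-88]},{"xyz":[-16.3,-15,17],"delta_rot":[0,0,-88]},{"xyz":[-16.3,-15,17],"delta_rot":[0,0,-88]},{"xyz":[-16.3,-15,17],"delta_rot":[0,0,-88]},{"xyz":[-16.3,-15,17],"delta_rot":[0,0,-88]},{"xyz":[-16.3,-15,17],"delta_rot":[0,0,-88]},{"xyz":[-16.3,-15,17],"delta_rot":[0,0,-88]},{"xyz":[-16.3,-15,17],"delta_rot":[0,0,-88]},{"xyz":[-16.3,-15,17],"delta_rot":[0,0,-88]},{"xyz":[-16.3,-15,17],"delta_rot":[0,0,-88]},{"xyz":[-16.3,-15,17],"delta_rot":[0,0,-88]},{"xyz":[-16.3,-15,17],"delta_rot":[0,0,-88]}], "grip": 1}}

```text
time_s: 23.57
tcp_pos: [0.4575, -0.3012, 0.2961]
tcp_rot: [-2.227, -2.216, 0.0]
contact_force: [-1.1, 0.2, 0.2]
gripper_width: 0.0857
gripper_force: 0.0
```

Run:
```python
from h import *
s,p,W=wshot("w12"); X,Y,Z=np.moveaxis(W,-1,0); print(s["tcp_pos"].round(4),s["tcp_rot"].round(3),s["time_s"])
print("tubes");rects(W,(Z>.045)&(Z<.07)&(X<.6)&(Y<-.2),100)
for b in arm.boxes_of("tube0",p): print(np.round(b["box"]),round(b["confidence"],2))
print("base");rects(W,(abs(Z-.008)<.003)&(X>.33)&(X<.6)&(Y<-.3)&(Y>-.5),100)
p=arm.read_camera("scene");W=cloud(p);X,Y,Z=np.moveaxis(W,-1,0);print("pile");rects(W,(Z>.08)&(Z<.15)&(abs(X-.62)<.06)&(abs(Y+.15)<.05));rects(W,(Z>.128)&(Z<.15)&(abs(X-.62)<.06)&(abs(Y+.15)<.05))
```

```text
[ 0.4575 -0.3012  0.2961] [-2.227 -2.216  0.   ] 23.5667
tubes
[325, 87, 154, 8, 347] rect [ 532.1 -202.1] [  2.  135.2] 87.8 circ [ 532.1 -202.9] 67.6 mean [ 532.  -202.5   51.8]
[359, 202, 33, 133, 3442] rect [ 516.1 -373.2] [ 31.3 141.3] 2.4 circ [ 513.9 -372.8] 71.2 mean [ 514.2 -367.    50.5]
[236, 207, 39, 132, 3414] rect [ 395.5 -378.1] [ 31.4 140.6] 1.6 circ [ 395.3 -377.8] 71.4 mean [ 395.9 -371.9   50.6]
[298, 211, 33, 131, 3392] rect [ 456.3 -381.7] [ 31.  140.7] 2.4 circ [ 454.5 -381.5] 71.1 mean [ 455.2 -375.7   50.5]
[130, 240, 45, 42, 1429] rect [ 292.5 -360.2] [39.2 38.9] 84.0 circ [ 291.9 -359.9] 20.4 mean [ 294.3 -358.4   58.2]
[356. 199. 394. 338.] 0.87
[300. 205. 331. 342.] 0.87
[225. 363. 323. 446.] 0.87
[236. 203. 275. 338.] 0.77
[380. 347. 459. 439.] 0.76
base
[388, 215, 39, 86, 2034] rect [ 555.4 -375.7] [ 40.3 100.9] 1.6 circ [ 556.7 -375.5] 53.1 mean [ 556.7 -369.1    7.4]
[330, 217, 29, 16, 442] rect [ 485.9 -335.2] [30.5 16.6] 0.9 circ [ 485.9 -335.4] 17.0 mean [ 485.8 -335.4    7.5]
[270, 218, 29, 17, 429] rect [ 420.7 -336.6] [30.9 16.6] 0.9 circ [ 421.2 -337. ] 16.4 mean [ 421.4 -336.9    7.5]
[204, 220, 41, 86, 1938] rect [ 354.3 -380. ] [ 38.8 100.7] 1.2 circ [ 353.3 -380.2] 52.8 mean [ 352.8 -373.4    7.5]
[330, 245, 29, 40, 1042] rect [ 486.6 -381.6] [31.5 44.6] 0.7 circ [ 486.6 -381.2] 26.9 mean [ 486.7 -382.4    7.5]
[272, 247, 30, 39, 1044] rect [ 422.4 -382.9] [32.1 44.9] 0.5 circ [ 422.6 -382.6] 27.0 mean [ 422.5 -383.9    7.5]
pile
[243, 224, 25, 30, 630] rect [ 620.9 -148.6] [61.  60.7] 46.6 circ [ 621.8 -149.1] 33.0 mean [ 627.  -138.3  118. ]
[243, 224, 24, 15, 285] rect [ 619.4 -150. ] [59.7 59.6] 65.1 circ [ 621.  -150.1] 32.0 mean [ 621.5 -146.6  134.2]
```

View pics/w12.png

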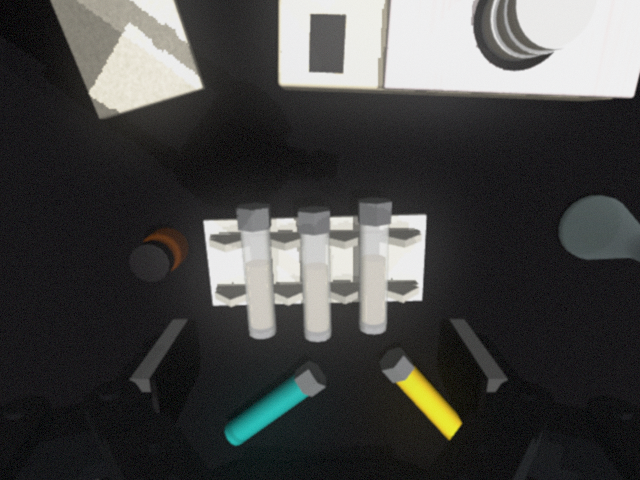

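Emit:
{"name": "jog_arm", "arguments": {"plan": [{"xyz":[5.8,-7.1,-8],"delta_rot":[0,0,1.2]},{"xyz":[5.8,-7.1,-18],"delta_rot":[0,0,1.2]},{"xyz":[5.8,-7.1,-18],"delta_rot":[0,0,1.2]},{"xyz":[5.8,-7.1,-18],"delta_rot":[0,0,1.2]},{"xyz":[5.8,-7.1,-18],"delta_rot":[0,0,1.2]},{"xyz":[5.8,-7.1,-20],"delta_rot":[0,0,1.2]},{"xyz":[5.8,-7.1,-20],"delta_rot":[0,0,1.2]},{"xyz":[5.8,-7.1,-20],"delta_rot":[0,0,1.2]},{"xyz":[5.8,-7.1,-22],"delta_rot":[0,0,1.2]},{"xyz":[5.8,-7.1,-24.5],"delta_rot":[0,0,1.2]},{"xyz":[5.8,-7.1,-26.8],"delta_rot":[0,0,1.2]},{"xyz":[5.8,-7.1,-27.6],"delta_rot":[0,0,1.2]},{"xyz":[5.8,-7.1,-27.7],"delta_rot":[0,0,1.2]},{"xyz":[5.8,-7.1,-27.7],"delta_rot":[0,0,1.2]}], "grip": 0.55}}

```text
time_s: 24.88
tcp_pos: [0.5166, -0.3728, 0.0211]
tcp_rot: [2.196, 2.243, 0.0]
contact_force: [-0.4, 0.7, 0.2]
gripper_width: 0.0472
gripper_force: 0.0
```

Emit:
{"name": "jog_arm", "arguments": {"plan": [{"xyz":[0,0,0],"delta_rot":[0,0,0]},{"xyz":[0,0,0],"delta_rot":[0,0,0]},{"xyz":[0,0,0],"delta_rot":[0,0,0]},{"xyz":[0,0,0],"delta_rot":[0,0,0]},{"xyz":[0,0,0],"delta_rot":[0,0,0]}], "grip": 0, "squeeze": 30}}

```text
time_s: 25.3
tcp_pos: [0.5142, -0.3733, 0.022]
tcp_rot: [-2.196, -2.245, 0.005]
contact_force: [-8.3, -0.1, 6.9]
gripper_width: 0.0289
gripper_force: 29.3
```

Emit:
{"name": "jog_arm", "arguments": {"plan": [{"xyz":[0,0,2],"delta_rot":[0,0,0]},{"xyz":[0,0,6],"delta_rot":[0,0,0]},{"xyz":[0,0,10],"delta_rot":[0,0,0]},{"xyz":[0,0,14],"delta_rot":[0,0,0]},{"xyz":[0,0,18],"delta_rot":[0,0,0]},{"xyz":[10.9,32.7,18.2],"delta_rot":[0,0,86.6]},{"xyz":[10.9,32.7,18.2],"delta_rot":[0,0,86.6]},{"xyz":[10.9,32.7,18.2],"delta_rot":[0,0,86.6]},{"xyz":[10.9,32.7,18.2],"delta_rot":[0,0,86.6]},{"xyz":[10.9,32.7,18.2],"delta_rot":[0,0,86.6]},{"xyz":[10.9,32.7,18.2],"delta_rot":[0,0,86.6]},{"xyz":[10.9,32.7,18.2],"delta_rot":[0,0,86.6]},{"xyz":[10.9,32.7,18.2],"delta_rot":[0,0,86.6]},{"xyz":[10.9,32.7,18.2],"delta_rot":[0,0,86.6]},{"xyz":[10.9,32.7,18.2],"delta_rot":[0,0,86.6]},{"xyz":[10.9,32.7,18.2],"delta_rot":[0,0,86.6]},{"xyz":[10.9,32.7,18.2],"delta_rot":[0,0,86.6]},{"xyz":[10.9,32.7,18.2],"delta_rot":[0,0,86.6]},{"xyz":[10.9,32.7,14],"delta_rot":[0,0,86.6]},{"xyz":[10.9,32.7,12],"delta_rot":[0,0,86.6]}]}}

```text
time_s: 26.97
tcp_pos: [0.6252, -0.0452, 0.1396]
tcp_rot: [0.065, 3.138, -0.001]
contact_force: [-1.5, -0.5, -1.9]
gripper_width: 0.0288
gripper_force: 30.0
```

Run:
```python
from h import *
s,p,W=wshot("w13"); X,Y,Z=np.moveaxis(W,-1,0); print(s["tcp_pos"].round(4),s["tcp_rot"].round(3),s["time_s"])
rects(W,(Z>.13)&(Z<.2)&(abs(X-.62)<.1)&(abs(Y+.046)<.03),200)
cv2.imwrite("pics/w13s.png",cv2.resize(cv2.imread("pics/w13.png"),(480,360)))
```

```text
[ 0.6252 -0.0452  0.1396] [ 6.500e-02  3.138e+00 -1.000e-03] 26.9667
[198, 134, 236, 320, 38632] rect [609.9 -45.8] [ 60.  110.7] 88.9 circ [610.1 -44.9] 57.4 mean [603.5 -44.9 169.7]
```

View pics/w13s.png

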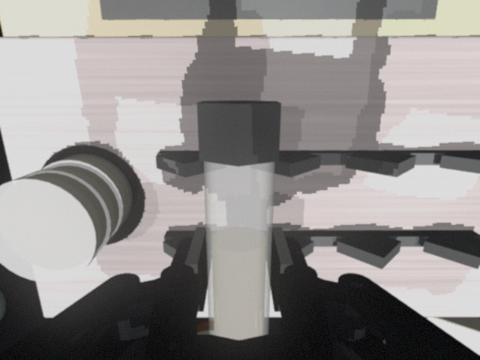

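The tube hangs aligned over the groove next to the pile (cap at 240,130, body down to 240,330). Lowering it.

Emit:
{"name": "jog_arm", "arguments": {"plan": [{"xyz":[0,0,-2.5],"delta_rot":[0,0,0]},{"xyz":[0,0,-4],"delta_rot":[0,0,0]},{"xyz":[0,0,-4.9],"delta_rot":[0,0,0]},{"xyz":[0,0,-5.2],"delta_rot":[0,0,0]},{"xyz":[0,0,-5.2],"delta_rot":[0,0,0]},{"xyz":[0,0,-5.2],"delta_rot":[0,0,0]}]}}

```text
time_s: 27.52
tcp_pos: [0.6257, -0.0456, 0.0891]
tcp_rot: [0.063, 3.139, -0.001]
contact_force: [-0.4, -1.2, 0.5]
gripper_width: 0.0291
gripper_force: 30.3
```

Emit:
{"name": "jog_arm", "arguments": {"plan": [{"xyz":[-0.1,0,-0.15],"delta_rot":[0,0,0]},{"xyz":[-0.1,0,-0.15],"delta_rot":[0,0,0]}]}}

```text
time_s: 27.68
tcp_pos: [0.6258, -0.0457, 0.0889]
tcp_rot: [0.062, 3.136, -0.001]
contact_force: [-2.3, -0.6, 5.7]
gripper_width: 0.029
gripper_force: 30.9
```

Emit:
{"name": "jog_arm", "arguments": {"plan": [{"xyz":[0,0,0],"delta_rot":[0,0,0]},{"xyz":[0,0,0],"delta_rot":[0,0,0]},{"xyz":[0,0,0],"delta_rot":[0,0,0]},{"xyz":[0,0,2],"delta_rot":[0,0,0]},{"xyz":[0,0,5],"delta_rot":[0,0,0]},{"xyz":[0,0,9],"delta_rot":[0,0,0]},{"xyz":[-4,-2,14],"delta_rot":[0,0,0]},{"xyz":[-8,-4,17],"delta_rot":[0,0,0]},{"xyz":[-8,-4,17],"delta_rot":[0,0,0]}], "grip": 0.55}}

```text
time_s: 28.43
tcp_pos: [0.5431, -0.0854, 0.2578]
tcp_rot: [0.059, 3.139, -0.001]
contact_force: [0.7, -0.7, -0.5]
gripper_width: 0.0471
gripper_force: 0.0
```

Run:
```python
from h import *
s,p,W=wshot("w14"); X,Y,Z=np.moveaxis(W,-1,0); print(s["tcp_pos"].round(4),s["tcp_rot"].round(3),s["time_s"])
rects(W,(Z>.11)&(Z<.128)&(abs(X-.62)<.1)&(abs(Y+.046)<.04),100)
cv2.imwrite("pics/w14s.png",cv2.resize(cv2.imread("pics/w14.png"),(480,360)))
```

```text
[ 0.5431 -0.0854  0.2578] [ 5.900e-02  3.139e+00 -1.000e-03] 28.4333
[353, 241, 46, 168, 5349] rect [625.8 -46.2] [ 31.2 141.6] 87.9 circ [625.4 -46.5] 71.9 mean [616.1 -47.9 117.2]
```

View pics/w14s.png

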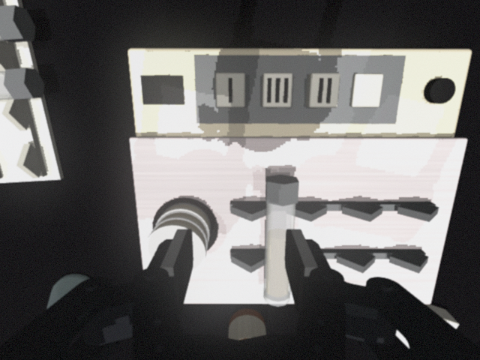

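The tube lies in the groove by the pile (280,240), centred within about 2 mm. Next tube.

Emit:
{"name": "jog_arm", "arguments": {"plan": [{"xyz":[-8.8,-29.6,-5.5],"delta_rot":[0,0,-86.6]},{"xyz":[-8.8,-29.6,-5.5],"delta_rot":[0,0,-86.6]},{"xyz":[-8.8,-29.6,-5.5],"delta_rot":[0,0,-86.6]},{"xyz":[-8.8,-29.6,-5.5],"delta_rot":[0,0,-86.6]},{"xyz":[-8.8,-29.6,-5.5],"delta_rot":[0,0,-86.6]},{"xyz":[-8.8,-29.6,-5.5],"delta_rot":[0,0,-86.6]},{"xyz":[-8.8,-29.6,-5.5],"delta_rot":[0,0,-86.6]},{"xyz":[-8.8,-29.6,-5.5],"delta_rot":[0,0,-86.6]},{"xyz":[-8.8,-29.6,-5.5],"delta_rot":[0,0,-86.6]},{"xyz":[-8.8,-29.6,-5.5],"delta_rot":[0,0,-86.6]},{"xyz":[-8.8,-29.6,-5.5],"delta_rot":[0,0,-86.6]},{"xyz":[-8.8,-29.6,-5.5],"delta_rot":[0,0,-86.6]},{"xyz":[-8.8,-29.6,-5.5],"delta_rot":[0,0,-86.6]},{"xyz":[-8.8,-29.6,-5.5],"delta_rot":[0,0,-86.6]}]}}

```text
time_s: 29.65
tcp_pos: [0.4556, -0.3809, 0.2003]
tcp_rot: [-2.195, -2.247, -0.0]
contact_force: [-0.4, 1.4, -0.2]
gripper_width: 0.0472
gripper_force: 0.0
```

Run:
```python
from h import *
s,p,W=wshot("w15"); X,Y,Z=np.moveaxis(W,-1,0); print(s["tcp_pos"].round(4),s["tcp_rot"].round(3),s["time_s"])
rects(W,(Z>.045)&(Z<.07)&(X<.6)&(Y<-.22),200)
```

```text
[ 0.4556 -0.3809  0.2003] [-2.195 -2.247 -0.   ] 29.65
[208, 121, 51, 188, 6709] rect [ 395.2 -378.3] [ 31.5 139.4] 1.4 circ [ 395.3 -378. ] 70.9 mean [ 395.9 -370.6   50.6]
[295, 128, 45, 187, 6671] rect [ 454.4 -381.8] [ 30.9 140.4] 0.5 circ [ 455.4 -381.4] 71.2 mean [ 454.9 -374.5   50.5]
[55, 164, 66, 59, 3000] rect [ 292.1 -360.3] [39.8 39.8] 57.4 circ [ 291.9 -360. ] 20.4 mean [ 294.7 -359.2   58.1]
```

Emit:
{"name": "jog_arm", "arguments": {"plan": [{"xyz":[0,0,-4],"delta_rot":[0,0,0]},{"xyz":[0,0,-8],"delta_rot":[0,0,0]},{"xyz":[0,0,-12],"delta_rot":[0,0,0]},{"xyz":[0,0,-15],"delta_rot":[0,0,0]},{"xyz":[0,0,-17],"delta_rot":[0,0,0]},{"xyz":[0,0,-18.1],"delta_rot":[0,0,0]},{"xyz":[0,0,-18.1],"delta_rot":[0,0,0]},{"xyz":[0,0,-18.1],"delta_rot":[0,0,0]}]}}

```text
time_s: 30.37
tcp_pos: [0.4559, -0.3812, 0.0199]
tcp_rot: [2.197, 2.245, 0.0]
contact_force: [0.5, 0.2, 0.8]
gripper_width: 0.0471
gripper_force: 0.0
```

Emit:
{"name": "jog_arm", "arguments": {"plan": [{"xyz":[0,0,0],"delta_rot":[0,0,0]},{"xyz":[0,0,0],"delta_rot":[0,0,0]},{"xyz":[0,0,0],"delta_rot":[0,0,0]},{"xyz":[0,0,0],"delta_rot":[0,0,0]},{"xyz":[0,0,0],"delta_rot":[0,0,0]},{"xyz":[0,0,2],"delta_rot":[0,0,0]},{"xyz":[0,0,6],"delta_rot":[0,0,0]},{"xyz":[0,0,10],"delta_rot":[0,0,0]},{"xyz":[0,0,14],"delta_rot":[0,0,0]},{"xyz":[0,0,18],"delta_rot":[0,0,0]}], "grip": 0}}

```text
time_s: 31.2
tcp_pos: [0.456, -0.3815, 0.2039]
tcp_rot: [2.195, 2.242, 0.0]
contact_force: [0.1, -0.4, -0.7]
gripper_width: 0.0292
gripper_force: 29.9
```

Emit:
{"name": "jog_arm", "arguments": {"plan": [{"xyz":[17,39.6,0],"delta_rot":[0,0,86.6]},{"xyz":[17,39.6,0],"delta_rot":[0,0,86.6]},{"xyz":[17,39.6,0],"delta_rot":[0,0,86.6]},{"xyz":[17,39.6,0],"delta_rot":[0,0,86.6]},{"xyz":[17,39.6,0],"delta_rot":[0,0,86.6]},{"xyz":[17,39.6,0],"delta_rot":[0,0,86.6]},{"xyz":[17,39.6,0],"delta_rot":[0,0,86.6]},{"xyz":[17,39.6,0],"delta_rot":[0,0,86.6]},{"xyz":[17,39.6,0],"delta_rot":[0,0,86.6]},{"xyz":[17,39.6,0],"delta_rot":[0,0,86.6]},{"xyz":[17,39.6,0],"delta_rot":[0,0,86.6]},{"xyz":[17,39.6,0],"delta_rot":[0,0,86.6]},{"xyz":[17,39.6,0],"delta_rot":[0,0,86.6]},{"xyz":[17,39.6,-3],"delta_rot":[0,0,86.6]},{"xyz":[17,39.6,-6],"delta_rot":[0,0,86.6]},{"xyz":[17,39.6,-6],"delta_rot":[0,0,86.6]}]}}

```text
time_s: 32.53
tcp_pos: [0.621, 0.0144, 0.135]
tcp_rot: [-0.065, -3.131, -0.0]
contact_force: [-1.3, 0.5, -2.2]
gripper_width: 0.029
gripper_force: 30.0
```

Run:
```python
from h import *
s,p,W=wshot("w16"); X,Y,Z=np.moveaxis(W,-1,0); print(s["tcp_pos"].round(4),s["tcp_rot"].round(3),s["time_s"])
rects(W,(Z>.13)&(Z<.2)&(abs(X-.60)<.05)&(abs(Y-.014)<.03),200)
```

```text
[0.621  0.0144 0.135 ] [-0.065 -3.131 -0.   ] 32.5333
[200, 133, 236, 312, 37913] rect [600.  14.] [100.  60.] 0.1 circ [600.4  15.2] 52.2 mean [598.2  14.9 165.7]
```

Emit:
{"name": "jog_arm", "arguments": {"plan": [{"xyz":[0,0,-2],"delta_rot":[0,0,0]},{"xyz":[0,0,-3.5],"delta_rot":[0,0,0]},{"xyz":[0,0,-4.6],"delta_rot":[0,0,0]},{"xyz":[0,0,-5.2],"delta_rot":[0,0,0]},{"xyz":[0,0,-5.4],"delta_rot":[0,0,0]},{"xyz":[0,0,-5.4],"delta_rot":[0,0,0]}]}}

```text
time_s: 33.08
tcp_pos: [0.626, 0.0144, 0.0889]
tcp_rot: [-0.061, -3.141, 0.001]
contact_force: [-5.3, -1.0, 6.7]
gripper_width: 0.0291
gripper_force: 30.8
```

Emit:
{"name": "jog_arm", "arguments": {"plan": [{"xyz":[0,0,0],"delta_rot":[0,0,0]},{"xyz":[0,0,0],"delta_rot":[0,0,0]},{"xyz":[0,0,0],"delta_rot":[0,0,0]},{"xyz":[0,0,2],"delta_rot":[0,0,0]},{"xyz":[0,0,5],"delta_rot":[0,0,0]},{"xyz":[0,0,9],"delta_rot":[0,0,0]},{"xyz":[-4,-2,14],"delta_rot":[0,0,0]},{"xyz":[-8,-4,17],"delta_rot":[0,0,0]},{"xyz":[-8,-4,17],"delta_rot":[0,0,0]}], "grip": 0.55}}

```text
time_s: 33.83
tcp_pos: [0.5455, -0.0255, 0.2583]
tcp_rot: [0.06, 3.138, -0.001]
contact_force: [1.0, -0.7, 0.0]
gripper_width: 0.0468
gripper_force: 0.0
```

Run:
```python
from h import *
s,p,W=wshot("w17"); X,Y,Z=np.moveaxis(W,-1,0); print(s["tcp_pos"].round(4),s["tcp_rot"].round(3),s["time_s"])
rects(W,(Z>.112)&(Z<.128)&(abs(X-.62)<.1)&(Y>-.09)&(Y<.11),100)
rects(W,(Z>.128)&(Z<.15)&(abs(X-.62)<.05)&(Y<-.1)&(Y>-.2),100)
```

```text
[ 0.5455 -0.0255  0.2583] [ 6.000e-02  3.138e+00 -1.000e-03] 33.8333
[354, 238, 46, 168, 5063] rect [625.4  14.3] [ 31.2 140.8] 88.2 circ [625.  13.] 71.5 mean [615.6  12.6 117.5]
[274, 241, 43, 167, 5614] rect [625.8 -46.4] [ 30.9 141.5] 87.8 circ [625.2 -46.7] 71.6 mean [617.8 -45.4 117.4]
```

Emit:
{"name": "jog_arm", "arguments": {"plan": [{"xyz":[-15,-35.2,-5.5],"delta_rot":[0,0,-86.6]},{"xyz":[-15,-35.2,-5.5],"delta_rot":[0,0,-86.6]},{"xyz":[-15,-35.2,-5.5],"delta_rot":[0,0,-86.6]},{"xyz":[-15,-35.2,-5.5],"delta_rot":[0,0,-86.6]},{"xyz":[-15,-35.2,-5.5],"delta_rot":[0,0,-86.6]},{"xyz":[-15,-35.2,-5.5],"delta_rot":[0,0,-86.6]},{"xyz":[-15,-35.2,-5.5],"delta_rot":[0,0,-86.6]},{"xyz":[-15,-35.2,-5.5],"delta_rot":[0,0,-86.6]},{"xyz":[-15,-35.2,-5.5],"delta_rot":[0,0,-86.6]},{"xyz":[-15,-35.2,-5.5],"delta_rot":[0,0,-86.6]},{"xyz":[-15,-35.2,-5.5],"delta_rot":[0,0,-86.6]},{"xyz":[-15,-35.2,-5.5],"delta_rot":[0,0,-86.6]},{"xyz":[-15,-35.2,-5.5],"delta_rot":[0,0,-86.6]},{"xyz":[-15,-35.2,-5.5],"delta_rot":[0,0,-86.6]},{"xyz":[-15,-35.2,-5.5],"delta_rot":[0,0,-86.6]}]}}

```text
time_s: 35.13
tcp_pos: [0.3958, -0.377, 0.2008]
tcp_rot: [2.195, 2.247, -0.0]
contact_force: [0.3, -0.4, -0.1]
gripper_width: 0.0471
gripper_force: 0.0
```

Run:
```python
from h import *
s,p,W=wshot("w18"); X,Y,Z=np.moveaxis(W,-1,0); print(s["tcp_pos"].round(4),s["tcp_rot"].round(3),s["time_s"])
rects(W,(Z>.045)&(Z<.07)&(X<.6)&(Y<-.22),200)
```

```text
[ 0.3958 -0.377   0.2008] [ 2.195  2.247 -0.   ] 35.1333
[294, 128, 45, 187, 6611] rect [ 395.6 -378.2] [ 31.  140.6] 2.0 circ [ 394.2 -378. ] 71.2 mean [ 394.8 -371.2   50.5]
[142, 172, 62, 58, 2747] rect [ 291.9 -360.2] [39.1 39.5] 80.6 circ [ 292.  -360.4] 20.1 mean [ 293.6 -359.    58.5]
```

Emit:
{"name": "jog_arm", "arguments": {"plan": [{"xyz":[0,0,-4],"delta_rot":[0,0,0]},{"xyz":[0,0,-8],"delta_rot":[0,0,0]},{"xyz":[0,0,-12],"delta_rot":[0,0,0]},{"xyz":[0,0,-15],"delta_rot":[0,0,0]},{"xyz":[0,0,-17],"delta_rot":[0,0,0]},{"xyz":[0,0,-18.1],"delta_rot":[0,0,0]},{"xyz":[0,0,-18.1],"delta_rot":[0,0,0]},{"xyz":[0,0,-18.1],"delta_rot":[0,0,0]}]}}

```text
time_s: 35.85
tcp_pos: [0.396, -0.3772, 0.02]
tcp_rot: [2.197, 2.245, -0.0]
contact_force: [0.2, 0.5, -0.5]
gripper_width: 0.0472
gripper_force: 0.0
```

Emit:
{"name": "jog_arm", "arguments": {"plan": [{"xyz":[0,0,0],"delta_rot":[0,0,0]},{"xyz":[0,0,0],"delta_rot":[0,0,0]},{"xyz":[0,0,0],"delta_rot":[0,0,0]},{"xyz":[0,0,0],"delta_rot":[0,0,0]},{"xyz":[0,0,0],"delta_rot":[0,0,0]},{"xyz":[0,0,2],"delta_rot":[0,0,0]},{"xyz":[0,0,6],"delta_rot":[0,0,0]},{"xyz":[0,0,10],"delta_rot":[0,0,0]},{"xyz":[0,0,14],"delta_rot":[0,0,0]},{"xyz":[0,0,18],"delta_rot":[0,0,0]}], "grip": 0}}

```text
time_s: 36.68
tcp_pos: [0.396, -0.3775, 0.2038]
tcp_rot: [2.195, 2.242, -0.0]
contact_force: [0.5, -1.2, -0.8]
gripper_width: 0.0286
gripper_force: 29.9
```

Emit:
{"name": "jog_arm", "arguments": {"plan": [{"xyz":[23.2,45.2,0],"delta_rot":[0,0,86.6]},{"xyz":[23.2,45.2,0],"delta_rot":[0,0,86.6]},{"xyz":[23.2,45.2,0],"delta_rot":[0,0,86.6]},{"xyz":[23.2,45.2,0],"delta_rot":[0,0,86.6]},{"xyz":[23.2,45.2,0],"delta_rot":[0,0,86.6]},{"xyz":[23.2,45.2,0],"delta_rot":[0,0,86.6]},{"xyz":[23.2,45.2,0],"delta_rot":[0,0,86.6]},{"xyz":[23.2,45.2,0],"delta_rot":[0,0,86.6]},{"xyz":[23.2,45.2,0],"delta_rot":[0,0,86.6]},{"xyz":[23.2,45.2,0],"delta_rot":[0,0,86.6]},{"xyz":[23.2,45.2,0],"delta_rot":[0,0,86.6]},{"xyz":[23.2,45.2,0],"delta_rot":[0,0,86.6]},{"xyz":[23.2,45.2,0],"delta_rot":[0,0,86.6]},{"xyz":[23.2,45.2,0],"delta_rot":[0,0,86.6]},{"xyz":[23.2,45.2,0],"delta_rot":[0,0,86.6]},{"xyz":[23.2,45.2,-3],"delta_rot":[0,0,86.6]},{"xyz":[23.2,45.2,-6],"delta_rot":[0,0,86.6]},{"xyz":[23.2,45.2,-6],"delta_rot":[0,0,86.6]},{"xyz":[23.2,45.2,-6],"delta_rot":[0,0,86.6]}]}}

```text
time_s: 38.27
tcp_pos: [0.6251, 0.073, 0.1382]
tcp_rot: [-0.065, -3.136, 0.001]
contact_force: [0.0, 0.3, 0.2]
gripper_width: 0.0291
gripper_force: 30.0
```

Emit:
{"name": "jog_arm", "arguments": {"plan": [{"xyz":[0,0,-2],"delta_rot":[0,0,0]},{"xyz":[0,0,-3.5],"delta_rot":[0,0,0]},{"xyz":[0,0,-4.6],"delta_rot":[0,0,0]},{"xyz":[0,0,-5.2],"delta_rot":[0,0,0]},{"xyz":[0,0,-5.4],"delta_rot":[0,0,0]},{"xyz":[0,0,-5.4],"delta_rot":[0,0,0]}]}}

```text
time_s: 38.77
tcp_pos: [0.628, 0.0743, 0.0888]
tcp_rot: [-0.061, -3.141, 0.001]
contact_force: [-3.9, -1.3, 6.9]
gripper_width: 0.029
gripper_force: 30.7
```

Emit:
{"name": "jog_arm", "arguments": {"plan": [{"xyz":[0,0,0],"delta_rot":[0,0,0]},{"xyz":[0,0,0],"delta_rot":[0,0,0]},{"xyz":[0,0,0],"delta_rot":[0,0,0]},{"xyz":[0,0,2],"delta_rot":[0,0,0]},{"xyz":[0,0,5],"delta_rot":[0,0,0]},{"xyz":[0,0,9],"delta_rot":[0,0,0]},{"xyz":[-4,-3,13],"delta_rot":[0,0,0]},{"xyz":[-13,-10,25],"delta_rot":[0,0,0]},{"xyz":[-13,-10,25],"delta_rot":[0,0,0]},{"xyz":[-13,-10,25],"delta_rot":[0,0,0]},{"xyz":[-13,-10,25],"delta_rot":[0,0,0]},{"xyz":[-13,-10,25],"delta_rot":[0,0,0]},{"xyz":[-13,-10,25],"delta_rot":[0,0,0]}], "grip": 0.55}}

```text
time_s: 39.85
tcp_pos: [0.4982, -0.027, 0.3413]
tcp_rot: [0.064, 3.132, -0.003]
contact_force: [-0.3, 0.8, 0.4]
gripper_width: 0.0472
gripper_force: 0.0
```

Run:
```python
from h import *
s,p,W=wshot("w19"); X,Y,Z=np.moveaxis(W,-1,0); print(s["tcp_pos"].round(4),s["tcp_rot"].round(3),s["time_s"])
print("tubes");rects(W,(Z>.112)&(Z<.128)&(abs(X-.62)<.1)&(Y>-.09)&(Y<.11),100)
print("pile");rects(W,(Z>.128)&(Z<.15)&(abs(X-.62)<.05)&(Y<-.1)&(Y>-.2),100)
print("keys");rects(W,(Z>.0585)&(Z<.09)&(X>.44)&(X<.505)&(abs(Y+.02)<.12))
for t in("key_slow",):
    for b in arm.boxes_of(t,p)[:3]: print(t,np.round(b["box"]),round(b["confidence"],2))
```

```text
[ 0.4982 -0.027   0.3413] [ 6.400e-02  3.132e+00 -3.000e-03] 39.85
tubes
[351, 259, 33, 129, 3347] rect [625.7  15.3] [ 31.1 142.3] 89.1 circ [625.2  13.1] 71.7 mean [618.4  13.7 117.3]
[412, 259, 35, 87, 1919] rect [603.9  73.8] [31.5 93.6] 86.4 circ [604.   74.3] 48.8 mean [590.1  74.8 117.4]
[289, 262, 32, 128, 3335] rect [625.4 -47.2] [ 30.2 140.9] 87.1 circ [625.3 -46. ] 71.5 mean [618.8 -45.6 117.4]
pile
keys
[334, 149, 32, 36, 1053] rect [472.5   4.1] [29.9 33.5] 87.3 circ [472.8   3.9] 21.6 mean [472.1   3.8  72.2]
[381, 149, 31, 35, 999] rect [474.9  51.9] [30.5 34.3] 87.4 circ [474.8  51.8] 21.6 mean [474.6  51.5  61.8]
[238, 150, 33, 35, 1095] rect [468.7 -91.7] [30.2 33.5] 87.4 circ [469.1 -91.5] 21.5 mean [468.4 -90.9  71.8]
[286, 150, 31, 35, 1048] rect [470.6 -44.2] [29.7 33.3] 87.6 circ [470.9 -43.6] 21.5 mean [470.2 -43.7  72.3]
key_slow [236. 148. 268. 188.] 0.65
```

View pics/w19.png

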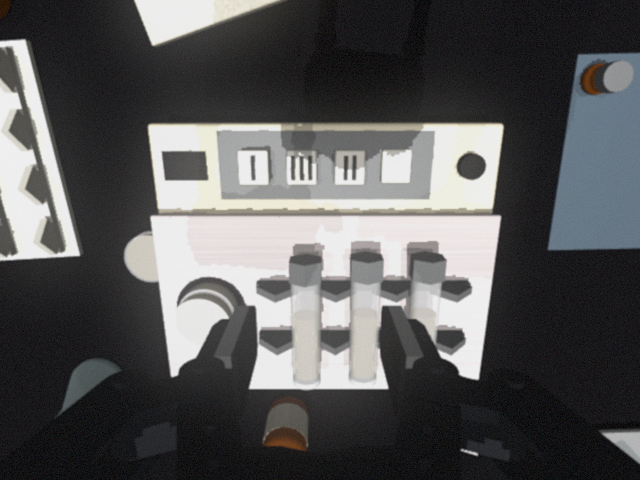

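All three tubes are in their grooves (305,310; 365,310; 428,300). But a disc lies beside the shaker at (150,257), and the pile (205,310) looks one dish short. It was knocked off, so I'll measure it.

Run:
```python
from h import *
W=np.load("w19.npy");X,Y,Z=np.moveaxis(W,-1,0)
print("pile");rects(W,(Z>.085)&(Z<.15)&(abs(X-.62)<.055)&(Y<-.1)&(Y>-.2),60)
rects(W,(Z>.108)&(Z<.15)&(abs(X-.62)<.055)&(Y<-.1)&(Y>-.2),60)
print("loose");rects(W,(Z>.012)&(Z<.06)&(abs(X-.57)<.1)&(Y<-.2)&(Y>-.3),60)
p=arm.read_camera("scene");cv2.imwrite("pics/s2.png",p["frame"]);W=cloud(p);X,Y,Z=np.moveaxis(W,-1,0)
print("scene pile");rects(W,(Z>.085)&(Z<.15)&(abs(X-.62)<.06)&(abs(Y+.15)<.05))
p=arm.read_camera("side");W=cloud(p);X,Y,Z=np.moveaxis(W,-1,0)
cv2.imwrite("pics/side2.png",cv2.resize(p["frame"][170:350,270:510],None,fx=3,fy=3))
print("side");rects(W,(Z>.012)&(Z<.05)&(abs(X-.57)<.1)&(Y<-.2)&(Y>-.3),40)
rects(W,(Z>.085)&(Z<.15)&(abs(X-.62)<.06)&(abs(Y+.15)<.05))
```

```text
pile
[171, 286, 65, 66, 2591] rect [ 613.9 -155.9] [47.5 62.2] 44.1 circ [ 618.1 -151.7] 31.2 mean [ 609.3 -152.   110.1]
[171, 297, 60, 55, 2009] rect [ 614.5 -156.1] [46.6 61.2] 44.6 circ [ 618.9 -151.7] 30.7 mean [ 613.4 -155.2  114.1]
loose
[124, 233, 35, 50, 1251] rect [ 577.2 -245.6] [39.  60.7] 87.3 circ [ 577.6 -235.2] 30.5 mean [ 576.6 -243.1   19.4]
scene pile
[243, 230, 25, 23, 449] rect [ 620.3 -149.6] [62.4 61.3] 53.2 circ [ 619.4 -149.9] 32.9 mean [ 625.2 -141.5  107.7]
side
[334, 290, 91, 39, 1568] rect [ 568.9 -234. ] [ 66.7 200. ] 88.0 circ [ 570.  -203.2] 100.0 mean [ 575.2 -215.2   27.6]
[382, 246, 30, 28, 668] rect [ 620.1 -153.5] [60.5 60.1] 12.2 circ [ 621.2 -152.6] 32.9 mean [ 615.9 -162.   107.7]
```

View pics/side2.png

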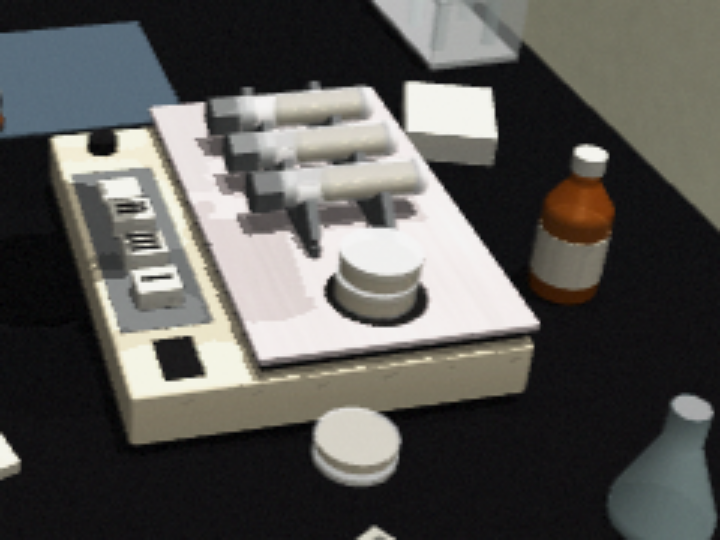

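Emit:
{"name": "jog_arm", "arguments": {"plan": [{"xyz":[8,-20.9,-12],"delta_rot":[0,0,-85]},{"xyz":[8,-20.9,-12],"delta_rot":[0,0,-85]},{"xyz":[8,-20.9,-12],"delta_rot":[0,0,-85]},{"xyz":[8,-20.9,-12],"delta_rot":[0,0,-85]},{"xyz":[8,-20.9,-12],"delta_rot":[0,0,-85]},{"xyz":[8,-20.9,-12],"delta_rot":[0,0,-85]},{"xyz":[8,-20.9,-12],"delta_rot":[0,0,-85]},{"xyz":[8,-20.9,-12],"delta_rot":[0,0,-85]},{"xyz":[8,-20.9,-12],"delta_rot":[0,0,-85]},{"xyz":[8,-20.9,-12],"delta_rot":[0,0,-85]},{"xyz":[8,-20.9,-12],"delta_rot":[0,0,-85]},{"xyz":[8,-20.9,-12],"delta_rot":[0,0,-85]},{"xyz":[8,-20.9,-12],"delta_rot":[0,0,-85]},{"xyz":[8,-20.9,-12],"delta_rot":[0,0,-85]}], "grip": 1, "squeeze": 25}}

```text
time_s: 41.22
tcp_pos: [0.5773, -0.2331, 0.2133]
tcp_rot: [-2.16, -2.276, 0.001]
contact_force: [-0.1, -0.0, 0.9]
gripper_width: 0.0854
gripper_force: 0.0
```

Run:
```python
from h import *
s,p,W=wshot("w20"); X,Y,Z=np.moveaxis(W,-1,0); print(s["tcp_pos"].round(4),s["tcp_rot"].round(3),s["time_s"])
print("loose");rects(W,(Z>.012)&(Z<.03)&(abs(X-.577)<.07)&(Y<-.2)&(Y>-.3),60)
print("pile");rects(W,(Z>.108)&(Z<.15)&(abs(X-.62)<.055)&(Y<-.1)&(Y>-.2),60)
print("wall");m=(Z>.05)&(Z<.08)&(Y>-.23)&(Y<-.19)&(abs(X-.577)<.01);print(np.nanmin(Y[m]))
```

```text
[ 0.5773 -0.2331  0.2133] [-2.160e+00 -2.276e+00  1.000e-03] 41.2167
loose
[283, 188, 72, 62, 3569] rect [ 577.7 -239. ] [51.5 59.5] 87.5 circ [ 577.8 -235.5] 30.2 mean [ 577.7 -236.9   19.4]
pile
[346, 54, 109, 113, 9604] rect [ 619.3 -151.8] [60.4 59.6] 2.8 circ [ 619.4 -151.9] 30.3 mean [ 619.1 -151.   114.3]
wall
-0.20503855145706867
```

View pics/w20.png

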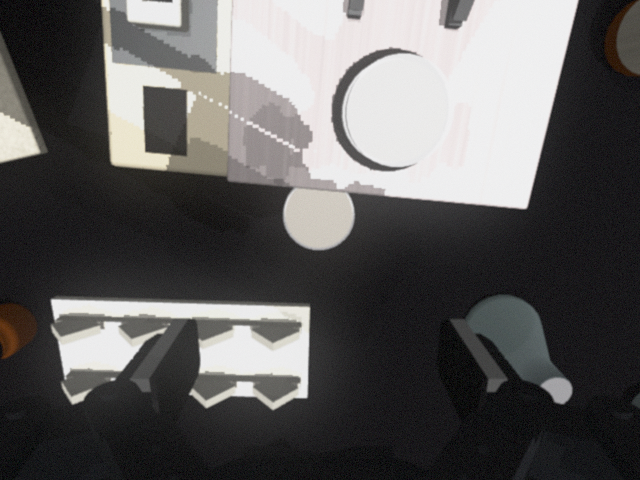

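The loose dish (318,217) shows a tan face with a pale rim, while the pile's top (396,110) is plain white, so it may have landed upside down. I'll compare colours with the upright dishes seen earlier.

Run:
```python
from h import *
def prof(n,cx,cy,zt):
    W=np.load(n+".npy"); f=cv2.imread(f"pics/{n}.png"); r=np.hypot(W[...,0]-cx,W[...,1]-cy)
    o=[]
    for a,b in((0,10),(10,18),(18,22),(22,25),(25,27),(27,29)):
        m=(abs(W[...,2]-zt)<.003)&(r*1000>=a)&(r*1000<b); o.append(f[m].mean(0).round().astype(int).tolist() if m.any() else None)
    print(n,o)
prof("w10",.408,.362,.0222);prof("w7",.5405,.415,.0222);prof("w3",.5387,.3065,.0221)
prof("w20",.5777,-.2355,.0194);prof("w20",.6194,-.1518,.1143)
f=cv2.imread("pics/w20.png")[165:275,255:385]; g=cv2.imread("pics/w10.png")[195:325,255:385]
cv2.imwrite("pics/cmp.png",np.hstack([cv2.resize(f,(390,330)),cv2.resize(g,(390,330))]))
```

```text
w10 [[255, 255, 255], [255, 255, 255], [255, 255, 255], [255, 255, 255], [255, 255, 255], [255, 255, 255]]
w7 [[237, 238, 238], [237, 238, 238], [236, 237, 237], [236, 237, 237], [237, 237, 237], [237, 237, 237]]
w3 [[229, 230, 230], [229, 230, 231], [229, 230, 230], [230, 230, 230], [230, 230, 230], [227, 227, 227]]
w20 [[192, 201, 207], [192, 201, 207], [191, 201, 206], [191, 200, 206], [191, 200, 205], [187, 191, 195]]
w20 [[233, 234, 234], [233, 234, 234], [233, 234, 234], [233, 234, 234], [233, 233, 234], [235, 235, 235]]
```

View pics/cmp.png

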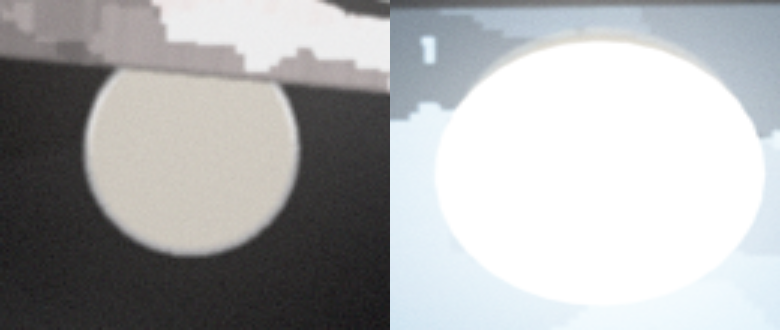

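The loose dish is upside down: its tan underside faces up at the left of the crop, and the upright dish at the right is white. I have no pictures left, so from here I'll measure from depth. The plan is to carry it to the mat, regrasp it with the tool tilted, turn it past vertical, let it settle upright, and restack it. First I'll check that the tilts are within the joint ranges.

```bash
cat > ik.py <<'E'
from h import *
from scipy.optimize import least_squares
LO=np.array([-3.06,-.79,.05,-1.19,.05,-2.94]);HI=np.array([3.06,1.96,2.63,4.34,2.64,2.94])
A,B,D=.445,.526,.043
def fk(q,c=.3):
    Rz=lambda t:R.from_euler("z",t); Ry=lambda t:R.from_euler("y",t)
    R1=Rz(q[0]); p=np.array([0,D,.0+c-.0025])+Ry(q[1]).apply([0,0,A])+Ry(q[1]+q[2]).apply([0,0,B])
    Rt=R1*Ry(q[1]+q[2])*Rz(q[3])*Ry(q[4])*Rz(q[5]+np.pi/2)
    return R1.apply(p)+Rt.apply([0,0,c]),Rt
def ik(p,Rt,q0,c=.3):
    f=lambda q:np.r_[(fk(q,c)[0]-p)*10,(fk(q,c)[1]*Rt.inv()).as_rotvec()]
    r=least_squares(f,np.clip(q0,-6,6)); return r.x,abs(r.fun).max()
E
python3 - <<'E'
from ik import *
s=arm.state(); print(s["joints"].round(3),s["tcp_pos"].round(3),s["tcp_rot"].round(3))
p,Rt=fk(s["joints"]);print(p.round(3),(Rt*R.from_rotvec(s["tcp_rot"]).inv()).as_rotvec().round(3))
W=np.load("scene0.npy");X,Y,Z=np.moveaxis(W,-1,0)
f=cv2.imread("pics/scene0.png").astype(int)
m=(abs(Z-.003)<.003)&(f[...,0]>f[...,2]+15)&(X>.3)&(X<.65)&(Y>.2)&(Y<.55);q=W[m];print("mat",cv2.minAreaRect((q[:,:2]*1000).astype(np.float32)))
down=lambda th:R.from_matrix(np.array([[-np.sin(np.pi)*0,0,0]]*3)) if 0 else R.from_matrix(np.c_[[-np.sin(th),np.cos(th),0],[np.cos(th),np.sin(th),0],[0,0,-1]])
for site in ((.53,.33),(.55,.36)):
  for th in (-180,180):
   for ax in (0,30):
    t=np.radians(th+ax); e=np.array([np.cos(np.radians(ax)),np.sin(np.radians(ax)),0])
    q=np.array([np.arctan2(site[1],site[0])-.07,.5,1.5,0,1.2,0]); q[5]=q[0]-t
    out=[]
    for sg in list(range(0,45,10))+list(range(40,-72,-9)):
        q,err=ik(np.array([*site,.05]),R.from_rotvec(e*np.radians(sg))*down(t),q)
        if sg in(0,40,-5,-68):out.append((sg,q.round(2).tolist(),round(err,3),bool(((q>LO)&(q<HI)).all())))
    print(site,th,ax);[print("  ",o) for o in out]
E
```

```text
[-0.454  0.322  1.653  0.     1.17  -0.506] [ 0.577 -0.233  0.214] [-2.161e+00 -2.277e+00  1.000e-03]
[ 0.579 -0.235  0.213] [ 0.  0. -0.]
mat ((483.11749267578125, 361.97454833984375), (222.61119079589844, 223.81411743164062), 89.11021423339844)
(0.53, 0.33) -180 0
   (0, [0.49, 0.51, 1.75, -0.0, 0.88, 3.63], np.float64(0.0), False)
   (40, [0.17, 0.5, 1.96, 1.01, 0.84, 2.55], np.float64(0.0), True)
   (40, [0.17, 0.5, 1.96, 1.01, 0.84, 2.55], np.float64(0.0), True)
   (-5, [0.52, 0.54, 1.71, -0.09, 0.94, 3.72], np.float64(0.0), False)
   (-68, [0.8, 1.11, 1.15, -0.74, 1.85, 4.12], np.float64(0.0), False)
(0.53, 0.33) -180 30
   (0, [0.49, 0.51, 1.75, 0.0, 0.88, 3.11], np.float64(0.0), False)
   (40, [0.19, 0.66, 1.69, 0.72, 1.17, 2.39], np.float64(0.0), True)
   (40, [0.19, 0.66, 1.69, 0.72, 1.17, 2.39], np.float64(0.0), True)
   (-5, [0.53, 0.52, 1.75, -0.11, 0.88, 3.22], np.float64(0.0), False)
   (-68, [0.91, 0.92, 1.53, -1.04, 1.51, 4.08], np.float64(0.0), False)
(0.53, 0.33) 180 0
   (0, [0.49, 0.51, 1.75, 0.0, 0.88, -2.65], np.float64(0.0), True)
   (40, [0.17, 0.5, 1.96, 1.0
[... 1406 characters left out ...]
, -0.0, 0.91, -2.63], np.float64(0.0), True)
   (40, [0.22, 0.54, 1.89, 1.01, 0.83, -3.68], np.float64(0.0), False)
   (40, [0.22, 0.54, 1.89, 1.01, 0.83, -3.68], np.float64(0.0), False)
   (-5, [0.55, 0.6, 1.62, -0.09, 0.97, -2.54], np.float64(0.0), True)
   (-68, [0.81, 1.18, 1.0, -0.75, 1.91, -2.21], np.float64(0.0), True)
(0.55, 0.36) 180 30
   (0, [0.51, 0.57, 1.66, 0.0, 0.91, -3.15], np.float64(0.0), False)
   (40, [0.23, 0.7, 1.62, 0.73, 1.18, -3.85], np.float64(0.0), False)
   (40, [0.23, 0.7, 1.62, 0.73, 1.18, -3.85], np.float64(0.0), False)
   (-5, [0.55, 0.58, 1.65, -0.11, 0.92, -3.04], np.float64(0.0), False)
   (-68, [0.91, 0.97, 1.42, -1.03, 1.54, -2.25], np.float64(0.0), True)
```

```bash
cat > srch.py <<'E'
from ik import *
dn=lambda th:R.from_matrix(np.c_[[-np.sin(th),np.cos(th),0],[np.cos(th),np.sin(th),0],[0,0,-1]])
for site in ((.53,.36),(.50,.38),(.56,.34)):
  for ax in range(-180,180,15):
   for rep in (-360,0,360):
    t=np.radians(ax+180+rep); e=np.array([np.cos(np.radians(ax)),np.sin(np.radians(ax)),0])
    q=np.array([np.arctan2(site[1],site[0])-.07,.5,1.5,0,1.2,0]); q[5]=q[0]-t
    if abs(q[5])>2.94: continue
    def go(a,q,mg=9):
        for sg in np.linspace(0,a,8)[1:]:
            q,err=ik(np.array([*site,.05]),R.from_rotvec(e*np.radians(sg))*dn(t),q)
            if err>.003: return -9,q
            mg=min(mg,(q-LO).min(),(HI-q).min())
        return mg,q
    m1,q1=go(40,q); m2,q2=go(-68,q)
    if min(m1,m2)>-.3:
        d=np.array([-e[1],e[0],0])
        print(site,ax,rep,"m",round(m1,2),round(m2,2),q1.round(2),q2.round(2),"point2",(-d).round(2))
E
python3 srch.py
```

```text
(0.53, 0.36) -180 0 m 0.7 0.67 [ 0.75  0.86  1.33 -0.49  1.48  0.93] [ 0.07  0.72  1.94  1.45  1.2  -1.06] point2 [-0.  1. -0.]
(0.53, 0.36) -165 0 m 0.58 0.8 [ 0.79  0.79  1.46 -0.61  1.34  0.81] [ 0.08  0.81  1.76  1.21  1.35 -0.99] point2 [-0.26  0.97 -0.  ]
(0.53, 0.36) -150 0 m 0.46 0.86 [ 0.82  0.72  1.59 -0.73  1.18  0.7 ] [ 0.11  0.9   1.56  1.02  1.51 -0.96] point2 [-0.5   0.87 -0.  ]
(0.53, 0.36) -135 0 m 0.33 0.91 [ 0.83  0.64  1.73 -0.86  1.02  0.61] [ 0.16  1.    1.36  0.86  1.68 -0.96] point2 [-0.71  0.71 -0.  ]
(0.53, 0.36) -120 0 m 0.19 0.78 [ 0.83  0.56  1.87 -1.    0.84  0.52] [ 0.23  1.1   1.17  0.72  1.86 -0.99] point2 [-0.87  0.5  -0.  ]
(0.53, 0.36) -105 0 m 0.01 0.62 [ 0.79  0.48  1.99 -1.18  0.65  0.46] [ 0.3   1.2   0.98  0.58  2.02 -1.06] point2 [-0.97  0.26 -0.  ]
(0.53, 0.36) -90 0 m -0.23 0.47 [ 0.73  0.42  2.09 -1.42  0.45  0.43] [ 0.37  1.28  0.81  0.42  2.17 -1.18] point2 [-1. -0. -0.]
(0.53, 0.36) -60 0 m -0.15 0.31 [ 0.53  0.35  2.2   0.05 -0.1  -1.62] [ 0.53  1.39  0.6   0.01  2.33 -1.57] point2 [-0.87 -0.5  -0.  ]
(0.53, 0.36) 135 -360 m 0.9 0.18 [
[... 2623 characters left out ...]
oint2 [-0.97  0.26 -0.  ]
(0.56, 0.34) -90 0 m -0.26 0.41 [ 0.66  0.43  2.07 -1.45  0.41  0.4 ] [ 0.34  1.34  0.69  0.4   2.23 -1.19] point2 [-1. -0. -0.]
(0.56, 0.34) -60 0 m -0.15 0.25 [ 0.46  0.37  2.17 -0.41 -0.1  -1.21] [ 0.49  1.45  0.49 -0.04  2.39 -1.61] point2 [-0.87 -0.5  -0.  ]
(0.56, 0.34) 135 -360 m 0.88 0.21 [ 0.55  1.02  1.04 -0.15  1.76  1.36] [ 0.27  0.58  2.28  2.54  0.95 -1.4 ] point2 [ 0.71  0.71 -0.  ]
(0.56, 0.34) 150 -360 m 0.91 0.41 [ 0.61  0.99  1.1  -0.28  1.69  1.19] [ 0.13  0.62  2.19  2.08  1.   -1.26] point2 [ 0.5   0.87 -0.  ]
(0.56, 0.34) 165 -360 m 0.79 0.57 [ 0.66  0.94  1.19 -0.4   1.6   1.03] [ 0.06  0.68  2.05  1.7   1.09 -1.13] point2 [ 0.26  0.97 -0.  ]
```

Feasible with the closing axis at 45° and a site near (0.53, 0.40) on the mat. First I'll pick up the loose dish, which lies close to the shaker wall.

Emit:
{"name": "jog_arm", "arguments": {"plan": [{"xyz":[0,-0.1,-4],"delta_rot":[0,0,0]},{"xyz":[0,-0.1,-8],"delta_rot":[0,0,0]},{"xyz":[0,-0.1,-12],"delta_rot":[0,0,0]},{"xyz":[0,-0.1,-16],"delta_rot":[0,0,0]},{"xyz":[0,-0.1,-18.5],"delta_rot":[0,0,0]},{"xyz":[0,-0.1,-20],"delta_rot":[0,0,0]},{"xyz":[0,-0.1,-20.4],"delta_rot":[0,0,0]},{"xyz":[0,-0.1,-20.4],"delta_rot":[0,0,0]}]}}

```text
time_s: 41.93
tcp_pos: [0.5772, -0.2347, 0.0107]
tcp_rot: [-2.164, -2.275, 0.001]
contact_force: [0.2, 0.1, 0.3]
gripper_width: 0.0854
gripper_force: 0.0
```

Emit:
{"name": "jog_arm", "arguments": {"plan": [{"xyz":[0,0,0],"delta_rot":[0,0,0]},{"xyz":[0,0,0],"delta_rot":[0,0,0]},{"xyz":[0,0,0],"delta_rot":[0,0,0]},{"xyz":[0,0,0],"delta_rot":[0,0,0]},{"xyz":[0,0,0],"delta_rot":[0,0,0]},{"xyz":[0,0,0],"delta_rot":[0,0,0]},{"xyz":[0,0,2],"delta_rot":[0,0,0]},{"xyz":[0,-1,6],"delta_rot":[0,0,0]},{"xyz":[0,-2,10],"delta_rot":[0,0,0]},{"xyz":[0,-2,14],"delta_rot":[0,0,0]},{"xyz":[0,-2,18],"delta_rot":[0,0,0]},{"xyz":[0,-2,20],"delta_rot":[0,0,0]}], "grip": 0}}

```text
time_s: 42.93
tcp_pos: [0.581, -0.2572, 0.221]
tcp_rot: [2.158, 2.265, 0.006]
contact_force: [-0.4, 0.3, 0.4]
gripper_width: 0.0001
gripper_force: 0.0
```

Run:
```python
from h import *
s,p,W=wshot("w21"); X,Y,Z=np.moveaxis(W,-1,0); print(s["tcp_pos"].round(4),s["tcp_rot"].round(3),s["time_s"])
f=cv2.imread("pics/w21.png")
rects(W,(Z>.012)&(Z<.1)&(X>.45)&(X<.75)&(Y<-.16)&(Y>-.33),60)
m=(Z>.01)&(Z<.03)&(X>.45)&(X<.75)&(Y<-.206)&(Y>-.33); print(f[m].mean(0), np.nanpercentile(Z[m],[5,50,95]))
for b in arm.boxes_of("dish0",p): print(np.round(b["box"]),round(b["confidence"],2))
p=arm.read_camera("side");W=cloud(p);X,Y,Z=np.moveaxis(W,-1,0)
rects(W,(Z>.012)&(Z<.05)&(abs(X-.6)<.15)&(Y<-.206)&(Y>-.32),40)
for b in arm.boxes_of("dish0",p):
    x=[int(round(q)) for q in b["box"]]; print(x,round(b["confidence"],2),W[(x[1]+x[3])//2,(x[0]+x[2])//2].round(3))
```

```text
[ 0.581  -0.2572  0.221 ] [2.158 2.265 0.006] 42.9333
[133, 75, 404, 144, 28512] rect [ 587.1 -212.7] [105.4 274.2] 90.0 circ [ 587.  -180.1] 138.2 mean [ 589.1 -190.5   63.4]
[464, 268, 68, 66, 1320] rect [ 736.8 -317.8] [26.4 24.5] 0.0 circ [ 736.7 -318. ] 17.6 mean [ 740.4 -321.4   34.8]
[175.87970919 183.04384226 186.11962987] [0.01654473 0.01934512 0.02259412]
[336.   6. 445. 124.] 0.95
[337.  54. 353. 107.] 0.57
[278. 152. 351. 221.] 0.56
[375, 287, 73, 42, 1045] rect [ 637.6 -234.9] [174.4  59.5] 1.6 circ [ 637.2 -222.1] 88.0 mean [ 626.6 -223.1   25.4]
[384, 248, 412, 269] 0.66 [ 0.616 -0.171  0.116]
[304, 228, 319, 235] 0.58 [0.482 0.055 0.062]
[377, 307, 403, 333] 0.56 [ 0.577 -0.25   0.02 ]
[384, 265, 412, 278] 0.49 [ 0.615 -0.18   0.088]
```

The gripper closed on nothing: the tips were too high and slipped off the rim. When open the tips stand about 8 mm back, so I'll grip lower and tilt slightly to clear the shaker edge. I'll check where the dish is first.

Run:
```python
from h import *
W=np.load("w21.npy"); X,Y,Z=np.moveaxis(W,-1,0)
rects(W,(Z>.012)&(Z<.028)&(X>.5)&(X<.7)&(Y<-.2065)&(Y>-.33),60)
k,l,st,c=cv2.connectedComponentsWithStats(((Z>.014)&(Z<.026)&(X>.5)&(X<.7)&(Y<-.207)&(Y>-.33)).astype(np.uint8)); i=1+st[1:,4].argmax(); q=W[l==i]
from scipy.optimize import least_squares
ct=max(cv2.findContours((l==i).astype(np.uint8),0,1)[0],key=len)[:,0]; e=np.array([W[v,u] for u,v in ct]); e=e[e[:,1]<-.215]
print(least_squares(lambda a:np.hypot(e[:,0]-a[0],e[:,1]-a[1])-.030,[.577,-.235],loss="soft_l1",f_scale=.001).x, np.linalg.lstsq(np.c_[q[:,:2],np.ones(len(q))],q[:,2],rcond=None)[0].round(3))
```

```text
[279, 151, 71, 68, 3896] rect [ 579.5 -237. ] [58.9 56.6] 1.4 circ [ 579.2 -235.7] 30.1 mean [ 579.2 -235.6   19.3]
[ 0.57927154 -0.23514091] [-0.     0.     0.019]
```

Emit:
{"name": "jog_arm", "arguments": {"plan": [{"xyz":[0.2,1.9,-4],"delta_rot":[12,0,0]},{"xyz":[0.2,1.9,-8],"delta_rot":[12,0,0]},{"xyz":[0.2,1.9,-12],"delta_rot":[12,0,0]},{"xyz":[0.2,1.9,-14],"delta_rot":[12,0,0]},{"xyz":[0.2,1.9,-14],"delta_rot":[12,0,0]},{"xyz":[0.2,1.9,-14],"delta_rot":[12,0,0]},{"xyz":[0.2,1.9,-16],"delta_rot":[12,0,0]},{"xyz":[0.2,1.9,-18.5],"delta_rot":[12,0,0]},{"xyz":[0.2,1.9,-20.3],"delta_rot":[12,0,0]},{"xyz":[0.2,1.9,-20.9],"delta_rot":[12,0,0]},{"xyz":[0.2,1.9,-20.9],"delta_rot":[12,0,0]},{"xyz":[0.2,1.9,-20.9],"delta_rot":[12,0,0]}], "grip": 1}}

```text
time_s: 44.13
tcp_pos: [0.581, -0.2366, 0.0045]
tcp_rot: [-2.062, -2.166, -0.229]
contact_force: [-0.6, -0.0, -0.5]
gripper_width: 0.0856
gripper_force: 0.0
```

Emit:
{"name": "jog_arm", "arguments": {"plan": [{"xyz":[0,0,0],"delta_rot":[0,0,0]},{"xyz":[0,0,0],"delta_rot":[0,0,0]},{"xyz":[0,0,0],"delta_rot":[0,0,0]},{"xyz":[0,0,0],"delta_rot":[0,0,0]},{"xyz":[0,0,0],"delta_rot":[0,0,0]},{"xyz":[0,0,0],"delta_rot":[0,0,0]}], "grip": 0}}

```text
time_s: 44.63
tcp_pos: [0.581, -0.2369, 0.005]
tcp_rot: [-2.063, -2.166, -0.229]
contact_force: [-0.3, -0.3, 6.3]
gripper_width: 0.0587
gripper_force: 26.7
```

Emit:
{"name": "jog_arm", "arguments": {"plan": [{"xyz":[0,0,2],"delta_rot":[0,0,0]},{"xyz":[0,-1,6],"delta_rot":[0,0,0]},{"xyz":[0,-2,10],"delta_rot":[0,0,0]},{"xyz":[0,-2,14],"delta_rot":[0,0,0]},{"xyz":[0,-2,18],"delta_rot":[0,0,0]},{"xyz":[0,-2,20],"delta_rot":[0,0,0]},{"xyz":[0,-2,20],"delta_rot":[0,0,0]}]}}

```text
time_s: 45.22
tcp_pos: [0.5834, -0.2584, 0.2106]
tcp_rot: [-2.069, -2.174, -0.233]
contact_force: [0.4, -1.2, -0.3]
gripper_width: 0.0585
gripper_force: 28.0
```

Emit:
{"name": "jog_arm", "arguments": {"plan": [{"xyz":[-4.9,65.7,0],"delta_rot":[0,0,42]},{"xyz":[-4.9,65.7,0],"delta_rot":[0,0,42]},{"xyz":[-4.9,65.7,0],"delta_rot":[0,0,42]},{"xyz":[-4.9,65.7,0],"delta_rot":[0,0,42]},{"xyz":[-4.9,65.7,0],"delta_rot":[0,0,42]},{"xyz":[-4.9,65.7,0],"delta_rot":[0,0,42]},{"xyz":[-4.9,65.7,0],"delta_rot":[0,0,42]},{"xyz":[-4.9,65.7,0],"delta_rot":[0,0,42]},{"xyz":[-4.9,65.7,0],"delta_rot":[0,0,42]},{"xyz":[-4.9,65.7,0],"delta_rot":[0,0,42]},{"xyz":[-4.9,65.7,0],"delta_rot":[0,0,42]},{"xyz":[-4.9,65.7,0],"delta_rot":[0,0,42]},{"xyz":[-4.9,65.7,0],"delta_rot":[0,0,42]},{"xyz":[-4.9,65.7,0],"delta_rot":[0,0,42]},{"xyz":[-4.9,65.7,0],"delta_rot":[0,0,42]},{"xyz":[-4.9,65.7,0],"delta_rot":[0,0,42]},{"xyz":[-4.9,65.7,0],"delta_rot":[0,0,42]},{"xyz":[-4.9,65.7,0],"delta_rot":[0,0,42]},{"xyz":[-4.9,65.7,-4],"delta_rot":[0,0,42]}]}}

```text
time_s: 46.8
tcp_pos: [0.5359, 0.4041, 0.1706]
tcp_rot: [-1.134, -2.733, -0.152]
contact_force: [1.7, 0.7, 2.0]
gripper_width: 0.0587
gripper_force: 28.0
```

Emit:
{"name": "jog_arm", "arguments": {"plan": [{"xyz":[0,0,-4],"delta_rot":[0,0,0]},{"xyz":[0,0,-8],"delta_rot":[0,0,0]},{"xyz":[0,0,-11],"delta_rot":[0,0,0]},{"xyz":[0,0,-13.5],"delta_rot":[0,0,0]},{"xyz":[0,0,-15],"delta_rot":[0,0,0]},{"xyz":[0,0,-15.5],"delta_rot":[0,0,0]},{"xyz":[0,0,-15.6],"delta_rot":[0,0,0]},{"xyz":[0,0,-15.7],"delta_rot":[0,0,0]}]}}

```text
time_s: 47.47
tcp_pos: [0.5313, 0.3997, 0.0061]
tcp_rot: [-1.136, -2.722, -0.133]
contact_force: [-1.4, -0.6, 2.4]
gripper_width: 0.0584
gripper_force: 31.3
```

Emit:
{"name": "jog_arm", "arguments": {"plan": [{"xyz":[0,0,0],"delta_rot":[0,0,0]},{"xyz":[0,0,0],"delta_rot":[0,0,0]},{"xyz":[0,0,0],"delta_rot":[0,0,0]},{"xyz":[0,0,0],"delta_rot":[0,0,0]},{"xyz":[0,0,3],"delta_rot":[0,0,0]},{"xyz":[0,0,7],"delta_rot":[0,0,0]},{"xyz":[0,0,10],"delta_rot":[0,0,0]},{"xyz":[0,0,10],"delta_rot":[0,0,0]},{"xyz":[0,0,10],"delta_rot":[0,0,0]}], "grip": 1}}

```text
time_s: 48.22
tcp_pos: [0.5329, 0.4023, 0.1093]
tcp_rot: [-1.134, -2.727, -0.141]
contact_force: [-1.2, 0.2, -1.1]
gripper_width: 0.0856
gripper_force: 0.0
```

```bash
cat > look.py <<'E'
from ik import *
import sys
s,p,W=wshot(sys.argv[1]); X,Y,Z=np.moveaxis(W,-1,0); f=cv2.imread(f"pics/{sys.argv[1]}.png")
print(s["time_s"],s["tcp_pos"].round(4),s["joints"].round(3),fk(s["joints"])[0].round(4))
def on(W,f,tag):
    X,Y,Z=np.moveaxis(W,-1,0)
    m=(Z>.012)&(Z<.07)&(X>.44)&(X<.68)&(Y>.22)&(Y<.5)
    print(tag);rects(W,m,40)
    if m.sum()>30: print("  z",np.nanpercentile(Z[m],[5,50,95]).round(4),"bgr",f[m].mean(0).round())
on(W,f,"wrist")
for n in("scene","side"):
    p=arm.read_camera(n); on(cloud(p),p["frame"],n)
E
python3 look.py w22
```

```text
48.2167 [0.5329 0.4023 0.1093] [ 0.485  0.534  1.593  0.232  1.071 -0.415] [0.5356 0.3992 0.1089]
wrist
[261, 229, 101, 100, 7832] rect [530.1 401. ] [59.6 59.5] 89.7 circ [530.2 401. ] 30.2 mean [529.7 401.5  22.2]
  z [0.0211 0.0223 0.0234] bgr [254. 255. 255.]
scene
[429, 357, 30, 27, 599] rect [530.7 402.3] [61.2 59.6] 58.1 circ [530.  402.6] 31.8 mean [533.5 403.6  22. ]
  z [0.0156 0.0226 0.0251] bgr [178. 183. 183.]
side
[292, 179, 19, 12, 187] rect [532.5 395.8] [62.8 56.8] 78.0 circ [529.7 397.5] 33.0 mean [530.7 392.6  20.9]
  z [0.0132 0.022  0.0247] bgr [170. 180. 183.]
```

Emit:
{"name": "jog_arm", "arguments": {"plan": [{"xyz":[1.0,-0.9,2],"delta_rot":[-36.8,-36.8,0]},{"xyz":[1.0,-0.9,2],"delta_rot":[-36.8,-36.8,0]},{"xyz":[1.0,-0.9,2],"delta_rot":[-36.8,-36.8,0]},{"xyz":[1.0,-0.9,2],"delta_rot":[-36.8,-36.8,0]},{"xyz":[1.0,-0.9,2],"delta_rot":[-36.8,-36.8,0]},{"xyz":[1.0,-0.9,2],"delta_rot":[-36.8,-36.8,0]},{"xyz":[1.0,-0.9,2],"delta_rot":[-36.8,-36.8,0]},{"xyz":[1.0,-0.9,2],"delta_rot":[-36.8,-36.8,0]},{"xyz":[1.0,-0.9,2],"delta_rot":[-36.8,-36.8,0]},{"xyz":[1.0,-0.9,0],"delta_rot":[-36.8,-36.8,0]},{"xyz":[1.0,-0.9,-3],"delta_rot":[-36.8,-36.8,0]},{"xyz":[1.0,-0.9,-6],"delta_rot":[-36.8,-36.8,0]},{"xyz":[1.0,-0.9,-6],"delta_rot":[-36.8,-36.8,0]}]}}

```text
time_s: 49.45
tcp_pos: [0.5369, 0.3872, 0.0379]
tcp_rot: [0.943, 2.29, -0.347]
contact_force: [-0.4, -2.1, -2.3]
gripper_width: 0.0857
gripper_force: 0.0
```

Run:
```python
from h import *
s=arm.state(); Rm=R.from_rotvec(s["tcp_rot"]).as_matrix(); print(s["tcp_pos"].round(4),s["joints"].round(2),Rm.round(3).tolist(),s["contact_force"].round(1))
```

```text
[0.5369 0.3872 0.0379] [ 0.87  0.71  1.65 -0.84  1.04  0.61] [[-0.545, 0.705, 0.453], [0.539, 0.709, -0.454], [-0.642, -0.003, -0.767]] [-0.4 -2.1 -2.3]
```

Emit:
{"name": "jog_arm", "arguments": {"plan": [{"xyz":[0,0,0],"delta_rot":[0,0,0]},{"xyz":[0,0,-1.5],"delta_rot":[0,0,0]},{"xyz":[0,0,-2.8],"delta_rot":[0,0,0]},{"xyz":[0,0,-3.5],"delta_rot":[0,0,0]},{"xyz":[0,0,-3.8],"delta_rot":[0,0,0]},{"xyz":[0,0,-3.8],"delta_rot":[0,0,0]},{"xyz":[0,0,-3.8],"delta_rot":[0,0,0]}]}}

```text
time_s: 50.03
tcp_pos: [0.5408, 0.392, 0.008]
tcp_rot: [0.944, 2.283, -0.331]
contact_force: [0.8, -0.1, 1.2]
gripper_width: 0.0853
gripper_force: 0.0
```

Emit:
{"name": "jog_arm", "arguments": {"plan": [{"xyz":[0,0,0],"delta_rot":[0,0,0]},{"xyz":[0,0,0],"delta_rot":[0,0,0]},{"xyz":[0,0,0],"delta_rot":[0,0,0]},{"xyz":[0,0,0],"delta_rot":[0,0,0]},{"xyz":[0,0,0],"delta_rot":[0,0,0]},{"xyz":[0,0,0],"delta_rot":[0,0,0]},{"xyz":[0,0,1],"delta_rot":[0,0,0]},{"xyz":[0,0,3],"delta_rot":[0,0,0]},{"xyz":[0,0,6],"delta_rot":[0,0,0]},{"xyz":[0,0,6],"delta_rot":[0,0,0]}], "grip": 0, "squeeze": 35}}

```text
time_s: 50.87
tcp_pos: [0.5432, 0.394, 0.0735]
tcp_rot: [0.945, 2.28, -0.323]
contact_force: [0.6, 0.3, 0.3]
gripper_width: 0.0584
gripper_force: 37.6
```

Emit:
{"name": "jog_arm", "arguments": {"plan": [{"xyz":[0,0,4],"delta_rot":[0,0,0]},{"xyz":[0,0,10],"delta_rot":[19,19,0]},{"xyz":[0,0,10],"delta_rot":[19,19,0]},{"xyz":[0,0,10],"delta_rot":[19,19,0]},{"xyz":[0,0,10],"delta_rot":[38,38,0]},{"xyz":[0,0,10],"delta_rot":[38,38,0]},{"xyz":[0,0,10],"delta_rot":[38,38,0]},{"xyz":[0,0,10],"delta_rot":[38,38,0]},{"xyz":[0,0,10],"delta_rot":[57,57,0]},{"xyz":[0,0,10],"delta_rot":[57,57,0]},{"xyz":[0,0,10],"delta_rot":[57,57,0]},{"xyz":[0,0,10],"delta_rot":[57,57,0]},{"xyz":[0,0,10],"delta_rot":[76.4,76.4,0]},{"xyz":[0,0,10],"delta_rot":[76.4,76.4,0]},{"xyz":[0,0,10],"delta_rot":[76.4,76.4,0]},{"xyz":[0,0,10],"delta_rot":[76.4,76.4,0]},{"xyz":[0,0,10],"delta_rot":[76.4,76.4,0]},{"xyz":[0,0,10],"delta_rot":[76.4,76.4,0]},{"xyz":[0,0,10],"delta_rot":[76.4,76.4,0]},{"xyz":[0,0,10],"delta_rot":[76.4,76.4,0]}]}}

```text
time_s: 52.53
tcp_pos: [0.5409, 0.3928, 0.1698]
tcp_rot: [-0.77, -1.841, -0.524]
contact_force: [-0.5, -0.4, -0.8]
gripper_width: 0.0589
gripper_force: 37.9
```

Run:
```python
from h import *
s=arm.state(); Rm=R.from_rotvec(s["tcp_rot"]).as_matrix(); print(s["tcp_pos"].round(4),s["joints"].round(2),Rm.round(3).tolist(),s["contact_force"].round(1),s["gripper_width"],s["time_s"])
# dish points in scene/side cams near TCP, in (along point2 d, up) frame
d=np.array([-.7071,.7071,0]);e=np.array([.7071,.7071,0])
for n in("scene","side"):
    p=arm.read_camera(n);W=cloud(p).reshape(-1,3)-s["tcp_pos"];f=p["frame"].reshape(-1,3).astype(int)
    m=(np.linalg.norm(W,axis=1)<.05)&(f.min(1)>110); q=W[m]*1000
    print(n,m.sum(),"d",np.percentile(q@d,[2,50,98]).round(),"up",np.percentile(q[:,2],[2,50,98]).round(),"e",np.percentile(q@e,[2,50,98]).round(), "normal",np.linalg.svd(q-q.mean(0))[2][2].round(2),f[m].mean(0).round())
```

```text
[0.5409 0.3928 0.1698] [ 0.18  0.86  1.35  0.9   1.76 -0.82] [[-0.268, 0.714, -0.647], [0.267, 0.7, 0.662], [0.926, 0.005, -0.378]] [-0.5 -0.4 -0.8] 0.058857421229664884 52.5333
scene 314 d [-27. -15.  -2.] up [13. 34. 43.] e [-32.  18.  35.] normal [-0.8   0.59  0.08] [185. 188. 186.]
side 98 d [-28. -17.  -7.] up [17. 34. 43.] e [-33. -18.  10.] normal [-0.19 -0.6   0.78] [179. 189. 192.]
```

Emit:
{"name": "jog_arm", "arguments": {"plan": [{"xyz":[0,0,-4],"delta_rot":[76.4,76.4,0]},{"xyz":[0,0,-4],"delta_rot":[0,0,0]}]}}

```text
time_s: 52.8
tcp_pos: [0.5247, 0.3878, 0.0722]
tcp_rot: [-0.798, -1.767, -0.471]
contact_force: [-6.2, -1.1, -16.5]
gripper_width: 0.0588
gripper_force: 37.9
```

Emit:
{"name": "jog_arm", "arguments": {"plan": [{"xyz":[0,0,0],"delta_rot":[0,0,0]},{"xyz":[0,0,0],"delta_rot":[0,0,0]},{"xyz":[0,0,0],"delta_rot":[0,0,0]}]}}

```text
time_s: 53.05
tcp_pos: [0.5424, 0.3935, 0.132]
tcp_rot: [-0.767, -1.84, -0.529]
contact_force: [1.9, -0.3, 1.9]
gripper_width: 0.0588
gripper_force: 37.9
```

Run:
```python
from h import *
s=arm.state(); Rm=R.from_rotvec(s["tcp_rot"]).as_matrix(); print(s["tcp_pos"].round(4),s["joints"].round(2),Rm.round(3).tolist(),s["contact_force"].round(1),s["gripper_width"],s["time_s"])
```

```text
[0.5424 0.3935 0.132 ] [ 0.18  0.91  1.34  0.9   1.74 -0.86] [[-0.269, 0.714, -0.646], [0.263, 0.7, 0.664], [0.927, 0.009, -0.376]] [ 1.9 -0.3  1.9] 0.05882696397297788 53.05
```

Emit:
{"name": "jog_arm", "arguments": {"plan": [{"xyz":[0,0,-3],"delta_rot":[0,0,0]},{"xyz":[0,0,-6],"delta_rot":[0,0,0]},{"xyz":[0,0,-8],"delta_rot":[0,0,0]},{"xyz":[0,0,-9],"delta_rot":[0,0,0]},{"xyz":[0,0,-9.6],"delta_rot":[0,0,0]},{"xyz":[0,0,-9.9],"delta_rot":[0,0,0]},{"xyz":[0,0,-10.0],"delta_rot":[0,0,0]},{"xyz":[0,0,-10.1],"delta_rot":[0,0,0]},{"xyz":[0,0,-10.1],"delta_rot":[0,0,0]}]}}

```text
time_s: 53.8
tcp_pos: [0.5416, 0.3921, 0.0288]
tcp_rot: [-0.77, -1.839, -0.525]
contact_force: [-0.1, 0.4, -0.2]
gripper_width: 0.0585
gripper_force: 37.9
```

Emit:
{"name": "jog_arm", "arguments": {"plan": [{"xyz":[0,0,-0.2],"delta_rot":[0,0,0]},{"xyz":[0,0,-0.4],"delta_rot":[0,0,0]},{"xyz":[0,0,-0.4],"delta_rot":[0,0,0]}]}}

```text
time_s: 54.05
tcp_pos: [0.5402, 0.3918, 0.022]
tcp_rot: [-0.772, -1.835, -0.522]
contact_force: [0.7, -0.2, -0.5]
gripper_width: 0.0587
gripper_force: 37.9
```

Emit:
{"name": "jog_arm", "arguments": {"plan": [{"xyz":[0,0,0],"delta_rot":[0,0,0]},{"xyz":[0,0,0],"delta_rot":[0,0,0]},{"xyz":[0,0,0],"delta_rot":[0,0,0]},{"xyz":[0,0,0],"delta_rot":[0,0,0]},{"xyz":[0,0,0],"delta_rot":[0,0,0]},{"xyz":[0,0,0],"delta_rot":[0,0,0]}], "grip": 1}}

```text
time_s: 54.55
tcp_pos: [0.5407, 0.3919, 0.0228]
tcp_rot: [-0.771, -1.837, -0.523]
contact_force: [-0.2, 0.2, -0.6]
gripper_width: 0.0852
gripper_force: 0.0
```

```bash
python3 look.py w23
```

```text
54.55 [0.5407 0.3919 0.0228] [ 0.182  1.076  1.289  0.884  1.666 -0.949] [0.5454 0.3788 0.0208]
wrist
[0, 319, 434, 161, 41991] rect [554.8 345.6] [103.7  64.7] 44.2 circ [556.1 344. ] 52.5 mean [558.4 340.9  42.3]
[428, 319, 212, 161, 19848] rect [612.6 393.2] [44.9 69.2] 23.9 circ [601.3 387.7] 35.2 mean [613.7 386.9  53.5]
  z [0.0216 0.0503 0.0685] bgr [101.  99.  98.]
scene
[360, 326, 77, 66, 1765] rect [591.3 347.4] [154.8 143.3] 14.2 circ [599.9 334.4] 86.4 mean [590.9 356.5  47.6]
  z [0.022  0.0505 0.0685] bgr [89. 86. 83.]
side
[299, 169, 58, 26, 468] rect [585.5 321. ] [127.8 187.5] 11.4 circ [609.  322.7] 96.8 mean [577.4 310.3  52.2]
  z [0.0284 0.0561 0.0688] bgr [31. 31. 30.]
```

Now lift straight up and look.

Emit:
{"name": "jog_arm", "arguments": {"plan": [{"xyz":[0,0,1],"delta_rot":[0,0,0]},{"xyz":[0,0,3],"delta_rot":[0,0,0]},{"xyz":[0,0,6],"delta_rot":[0,0,0]},{"xyz":[0,0,10],"delta_rot":[0,0,0]},{"xyz":[0,0,14],"delta_rot":[0,0,0]},{"xyz":[0,0,18],"delta_rot":[0,0,0]},{"xyz":[0,0,18],"delta_rot":[-24,-24,0]},{"xyz":[0,0,18],"delta_rot":[-24,-24,0]},{"xyz":[0,0,18],"delta_rot":[-24,-24,0]},{"xyz":[0,0,18],"delta_rot":[-24,-24,0]},{"xyz":[0,0,18],"delta_rot":[-48,-48,0]},{"xyz":[0,0,18],"delta_rot":[-48,-48,0]},{"xyz":[0,0,18],"delta_rot":[-48,-48,0]},{"xyz":[0,0,18],"delta_rot":[-48,-48,0]},{"xyz":[0,0,18],"delta_rot":[-48,-48,0]},{"xyz":[0,0,18],"delta_rot":[-48,-48,0]},{"xyz":[0,0,18],"delta_rot":[-48,-48,0]}]}}

```text
time_s: 56.12
tcp_pos: [0.538, 0.3945, 0.2046]
tcp_rot: [1.198, 2.9, 0.019]
contact_force: [0.2, 0.7, -0.5]
gripper_width: 0.0853
gripper_force: 0.0
```

```bash
python3 look.py w24
python3 - <<'E'
from h import *
# colour reference: upright dish tops on the mat at the start
for n in("scene","side"):
    W=np.load(n+"0.npy");f=cv2.imread(f"pics/{n}0.png");X,Y,Z=np.moveaxis(W,-1,0)
    m=(Z>.019)&(Z<.026)&(np.hypot(X-.541,Y-.413)<.022);print(n,"ref upright",f[m].mean(0).round())
    p=arm.read_camera(n);W=cloud(p);X,Y,Z=np.moveaxis(W,-1,0)
    m=(Z>.019)&(Z<.026)&(X>.45)&(X<.62)&(Y>.3)&(Y<.47);print(" now",m.sum(),p["frame"][m].mean(0).round(),(np.median(W[m],0)*1000).round())
s=arm.state();print(R.from_rotvec(s["tcp_rot"]).as_matrix().round(3).tolist())
E
```

```text
56.1167 [0.538  0.3945 0.2046] [ 0.565  0.405  1.559  0.005  1.166 -0.224] [0.5374 0.3934 0.2051]
wrist
[279, 231, 72, 71, 3935] rect [569.3 361.9] [59.8 60.3] 17.3 circ [569.6 361.9] 30.5 mean [568.3 363.   22.1]
  z [0.0208 0.0222 0.0234] bgr [254. 254. 254.]
scene
[403, 356, 29, 26, 596] rect [570.7 362.4] [61.1 58.2] 38.9 circ [570.5 363.4] 31.9 mean [572.9 364.5  22. ]
  z [0.016  0.0225 0.0252] bgr [212. 211. 208.]
side
[307, 183, 19, 12, 190] rect [571.3 358.8] [59.7 57.7] 70.9 circ [571.6 361.2] 33.2 mean [570.5 354.9  21. ]
  z [0.0138 0.0218 0.0246] bgr [197. 201. 202.]
scene ref upright [233. 232. 229.]
 now 514 [224. 223. 220.] [571. 364.  23.]
side ref upright [239. 240. 240.]
 now 157 [218. 220. 220.] [571. 357.  23.]
[[-0.704, 0.71, 0.005], [0.71, 0.704, 0.009], [0.003, 0.01, -1.0]]
```

The dish now lies flat and white side up at (0.570, 0.362). I'll pick it with a deeper grip and restack it.

Emit:
{"name": "jog_arm", "arguments": {"plan": [{"xyz":[2.9,-2.9,-8],"delta_rot":[0,0,42.8]},{"xyz":[2.9,-2.9,-8],"delta_rot":[0,0,42.8]},{"xyz":[2.9,-2.9,-8],"delta_rot":[0,0,42.8]},{"xyz":[2.9,-2.9,-8],"delta_rot":[0,0,42.8]},{"xyz":[2.9,-2.9,-8],"delta_rot":[0,0,42.8]},{"xyz":[2.9,-2.9,-10],"delta_rot":[0,0,42.8]},{"xyz":[2.9,-2.9,-12],"delta_rot":[0,0,42.8]},{"xyz":[2.9,-2.9,-12],"delta_rot":[0,0,42.8]},{"xyz":[2.9,-2.9,-15],"delta_rot":[0,0,42.8]},{"xyz":[2.9,-2.9,-17.5],"delta_rot":[0,0,42.8]},{"xyz":[2.9,-2.9,-19.2],"delta_rot":[0,0,42.8]},{"xyz":[2.9,-2.9,-19.6],"delta_rot":[0,0,42.8]},{"xyz":[2.9,-2.9,-19.6],"delta_rot":[0,0,42.8]}], "squeeze": 25}}

```text
time_s: 57.45
tcp_pos: [0.5688, 0.3614, 0.0052]
tcp_rot: [-0.067, -3.136, -0.014]
contact_force: [0.7, 1.0, 0.1]
gripper_width: 0.0853
gripper_force: 0.0
```

Emit:
{"name": "jog_arm", "arguments": {"plan": [{"xyz":[0,0,0],"delta_rot":[0,0,0]},{"xyz":[0,0,0],"delta_rot":[0,0,0]},{"xyz":[0,0,0],"delta_rot":[0,0,0]},{"xyz":[0,0,0],"delta_rot":[0,0,0]},{"xyz":[0,0,0],"delta_rot":[0,0,0]},{"xyz":[0,0,0],"delta_rot":[0,0,0]},{"xyz":[0,0,2],"delta_rot":[0,0,0]},{"xyz":[0,0,6],"delta_rot":[0,0,0]},{"xyz":[0,0,10],"delta_rot":[0,0,0]},{"xyz":[0,0,14],"delta_rot":[0,0,0]},{"xyz":[0,0,19],"delta_rot":[0,0,0]},{"xyz":[0,0,19],"delta_rot":[0,0,0]}], "grip": 0}}

```text
time_s: 58.45
tcp_pos: [0.5738, 0.3655, 0.2066]
tcp_rot: [0.064, 3.13, 0.029]
contact_force: [1.1, 0.7, 1.7]
gripper_width: 0.0586
gripper_force: 27.3
```

Emit:
{"name": "jog_arm", "arguments": {"plan": [{"xyz":[5.1,-51.4,0],"delta_rot":[0,0,0]},{"xyz":[5.1,-51.4,0],"delta_rot":[0,0,0]},{"xyz":[5.1,-51.4,0],"delta_rot":[0,0,0]},{"xyz":[5.1,-51.4,0],"delta_rot":[0,0,0]},{"xyz":[5.1,-51.4,0],"delta_rot":[0,0,0]},{"xyz":[5.1,-51.4,0],"delta_rot":[0,0,0]},{"xyz":[5.1,-51.4,0],"delta_rot":[0,0,0]},{"xyz":[5.1,-51.4,0],"delta_rot":[0,0,0]},{"xyz":[5.1,-51.4,0],"delta_rot":[0,0,0]},{"xyz":[5.1,-51.4,0],"delta_rot":[0,0,0]},{"xyz":[5.1,-51.4,0],"delta_rot":[0,0,0]},{"xyz":[5.1,-51.4,0],"delta_rot":[0,0,0]},{"xyz":[5.1,-51.4,0],"delta_rot":[0,0,0]},{"xyz":[5.1,-51.4,0],"delta_rot":[0,0,0]},{"xyz":[5.1,-51.4,0],"delta_rot":[0,0,0]},{"xyz":[5.1,-51.4,-3],"delta_rot":[0,0,0]},{"xyz":[5.1,-51.4,-5.8],"delta_rot":[0,0,0]},{"xyz":[5.1,-51.4,-5.8],"delta_rot":[0,0,0]},{"xyz":[5.1,-51.4,-5.8],"delta_rot":[0,0,0]},{"xyz":[5.1,-51.4,-5.8],"delta_rot":[0,0,0]}]}}

```text
time_s: 60.12
tcp_pos: [0.6212, -0.1497, 0.1397]
tcp_rot: [-0.062, -3.14, -0.017]
contact_force: [-0.1, -0.4, -0.0]
gripper_width: 0.0585
gripper_force: 27.4
```

Run:
```python
from h import *
s,p,W=wshot("w25"); X,Y,Z=np.moveaxis(W,-1,0); print(s["tcp_pos"].round(4),s["tcp_rot"].round(3),s["time_s"])
g=cv2.imread("pics/w25.png").max(2)
m=(Z>.13)&(Z<.165)&(g>150)&(abs(X-.62)<.06)&(abs(Y+.15)<.035);rects(W,m)
q=W[m];q=q[q[:,2]>np.percentile(q[:,2],30)];print("tilt",np.linalg.lstsq(np.c_[q[:,:2],np.ones(len(q))],q[:,2],rcond=None)[0].round(3), np.percentile(q[:,2],[50,90]).round(4))
```

```text
[ 0.6212 -0.1497  0.1397] [-0.062 -3.14  -0.017] 60.1167
[234, 239, 169, 168, 21101] rect [ 619.3 -150.5] [59.7 60.9] 85.0 circ [ 620.1 -150.7] 31.6 mean [ 616.7 -150.2  152.1]
tilt [-0.002 -0.002  0.153] [0.1528 0.1534]
```

Emit:
{"name": "jog_arm", "arguments": {"plan": [{"xyz":[0,-0.1,-0.6],"delta_rot":[0,0,0]},{"xyz":[0,-0.1,-1.1],"delta_rot":[0,0,0]},{"xyz":[0,-0.1,-1.5],"delta_rot":[0,0,0]},{"xyz":[0,-0.1,-1.7],"delta_rot":[0,0,0]},{"xyz":[0,-0.1,-1.8],"delta_rot":[0,0,0]},{"xyz":[0,-0.1,-1.8],"delta_rot":[0,0,0]}]}}

```text
time_s: 60.67
tcp_pos: [0.6204, -0.152, 0.1213]
tcp_rot: [-0.065, -3.139, -0.018]
contact_force: [-0.5, 0.7, 3.1]
gripper_width: 0.0586
gripper_force: 27.6
```

Emit:
{"name": "jog_arm", "arguments": {"plan": [{"xyz":[0,0,0.1],"delta_rot":[0,0,0]},{"xyz":[0,0,0.1],"delta_rot":[0,0,0]},{"xyz":[0,0,0.1],"delta_rot":[0,0,0]},{"xyz":[0,0,0.1],"delta_rot":[0,0,0]},{"xyz":[0,0,2],"delta_rot":[0,0,0]},{"xyz":[0,0,5],"delta_rot":[0,0,0]},{"xyz":[0,0,8],"delta_rot":[0,0,0]},{"xyz":[-13,8,22],"delta_rot":[0,0,0]},{"xyz":[-13,8,22],"delta_rot":[0,0,0]},{"xyz":[-13,8,22],"delta_rot":[0,0,0]},{"xyz":[-13,8,22],"delta_rot":[0,0,0]},{"xyz":[-13,8,22],"delta_rot":[0,0,0]},{"xyz":[-13,8,22],"delta_rot":[0,0,0]},{"xyz":[-13,8,22],"delta_rot":[0,0,0]},{"xyz":[-13,8,22],"delta_rot":[0,0,0]}], "grip": 1}}

```text
time_s: 61.92
tcp_pos: [0.4908, -0.0722, 0.3405]
tcp_rot: [-0.064, -3.14, -0.016]
contact_force: [0.0, 0.4, -1.5]
gripper_width: 0.0855
gripper_force: 0.0
```

```bash
cat > chk.py <<'E'
from h import *
import sys
s,p,W=wshot(sys.argv[1]); print(s["tcp_pos"].round(4),s["tcp_rot"].round(3),s["time_s"])
f={"wrist":(W,p["frame"])}
for n in("scene","side"):
    p=arm.read_camera(n); f[n]=(cloud(p),p["frame"])
for n,(W,im) in f.items():
    X,Y,Z=np.moveaxis(W,-1,0); print("==",n)
    print("tubes");rects(W,(Z>.112)&(Z<.128)&(abs(X-.62)<.1)&(Y>-.09)&(Y<.11),40)
    print("pile top");m=(Z>.127)&(Z<.145)&(abs(X-.62)<.06)&(Y<-.09)&(Y>-.22);rects(W,m,20);print(im[m].mean(0).round() if m.any() else None)
    print("pile all");rects(W,(Z>.083)&(Z<.145)&(abs(X-.62)<.06)&(Y<-.1)&(Y>-.2),20)
    print("keys");rects(W,(Z>.058)&(Z<.09)&(X>.44)&(X<.505)&(abs(Y+.02)<.12),20)
    print("loose");rects(W,(Z>.012)&(Z<.05)&(X>.35)&(X<.68)&(((Y<-.21)&(Y>-.31))|((Y>.25)&(Y<.47))),40)
E
python3 chk.py w26
```

```text
[ 0.4908 -0.0722  0.3405] [-0.064 -3.14  -0.016] 61.9167
== wrist
tubes
[391, 267, 37, 129, 3312] rect [625.4  14.5] [ 31.3 141.2] 88.4 circ [625.   13.7] 71.3 mean [618.4  13.  117.3]
[454, 267, 37, 67, 1623] rect [592.2  73.6] [32.5 71.4] 84.4 circ [592.8  75.1] 38.2 mean [584.1  74.2 117.4]
[333, 270, 33, 128, 3310] rect [625.6 -46.8] [ 31.  141.4] 87.2 circ [625.4 -45.7] 71.5 mean [618.5 -46.3 117.4]
pile top
[207, 313, 64, 59, 2934] rect [ 618.2 -152.2] [60.4 59.8] 6.1 circ [ 618.3 -152.8] 30.9 mean [ 616.4 -151.8  134.1]
[225. 226. 227.]
pile all
[207, 294, 69, 78, 4079] rect [ 617.9 -152. ] [60.1 61.6] 29.7 circ [ 618.6 -151.8] 31.5 mean [ 610.8 -149.1  126. ]
keys
[281, 158, 30, 36, 1064] rect [469.  -92.1] [29.3 34.2] 87.2 circ [469.  -91.7] 21.5 mean [468.2 -91.8  71.9]
[329, 158, 30, 36, 1064] rect [471.1 -43.9] [29.5 34.5] 88.0 circ [470.7 -44.1] 21.5 mean [470.2 -44.2  72. ]
[375, 158, 33, 35, 1096] rect [472.3   3.9] [30.4 33.2] 88.0 circ [472.2   3.5] 21.4 mean [471.7   2.9  71.6]
[421, 158, 32, 34, 995] rect [474.8  51.7] [30.6 33.9] 87.8 circ [474.6  51.9] 21.6 mean 
[... 1447 characters left out ...]
, 424] rect [627.4 -50. ] [ 30.2 141.8] 85.5 circ [627.3 -49.5] 71.4 mean [623.9 -52.3 117.3]
pile top
[384, 238, 29, 20, 440] rect [ 620.1 -152.9] [62.7 59.6] 52.6 circ [ 620.5 -153.1] 32.7 mean [ 618.5 -157.2  134. ]
[213. 215. 216.]
pile all
[382, 238, 31, 37, 908] rect [ 620.2 -153.2] [63.  60.1] 48.3 circ [ 620.5 -153.1] 32.7 mean [ 614.2 -165.2  118.9]
keys
[302, 229, 29, 44, 651] rect [474.3 -18.8] [184.8  34.8] 87.5 circ [477.4 -18.9] 93.0 mean [472.2 -37.6  68.4]
loose
[254, 172, 10, 13, 102] rect [405.  441.4] [22.9 29.1] 75.5 circ [405.3 443.8] 16.1 mean [406.5 439.8  30.7]
[260, 198, 11, 15, 139] rect [399.  272.5] [28.2 33.6] 19.7 circ [400.9 272.7] 17.4 mean [398.8 267.3  31.2]
```

The pile is three high and aligned, all three tubes are in place, and only the plain key is down. Pressing the one-bar key.

Emit:
{"name": "jog_arm", "arguments": {"plan": [{"xyz":[-2.1,-1.9,-6],"delta_rot":[0,0,0]},{"xyz":[-2.1,-1.9,-12],"delta_rot":[0,0,0]},{"xyz":[-2.1,-1.9,-18],"delta_rot":[0,0,0]},{"xyz":[-2.1,-1.9,-23],"delta_rot":[0,0,0]},{"xyz":[-2.1,-1.9,-23],"delta_rot":[0,0,0]},{"xyz":[-2.1,-1.9,-23],"delta_rot":[0,0,0]},{"xyz":[-2.1,-1.9,-25],"delta_rot":[0,0,0]},{"xyz":[-2.1,-1.9,-26.2],"delta_rot":[0,0,0]},{"xyz":[-2.1,-1.9,-27],"delta_rot":[0,0,0]},{"xyz":[-2.1,-1.9,-27.6],"delta_rot":[0,0,0]},{"xyz":[-2.1,-1.9,-28],"delta_rot":[0,0,0]},{"xyz":[-2.1,-1.9,-28.2],"delta_rot":[0,0,0]},{"xyz":[-2.1,-1.9,-28.3],"delta_rot":[0,0,0]},{"xyz":[-2.1,-1.9,-28.3],"delta_rot":[0,0,0]}], "grip": 0}}

```text
time_s: 63.23
tcp_pos: [0.4678, -0.091, 0.0597]
tcp_rot: [-0.064, -3.132, -0.02]
contact_force: [-11.8, 1.2, 27.7]
gripper_width: 0.0001
gripper_force: 14.0
```

At the rigid stop. Lift and check.

Emit:
{"name": "jog_arm", "arguments": {"plan": [{"xyz":[0,0,2],"delta_rot":[0,0,0]},{"xyz":[0,0,5],"delta_rot":[0,0,0]},{"xyz":[0,0,9],"delta_rot":[0,0,0]},{"xyz":[0,0,13],"delta_rot":[0,0,0]},{"xyz":[0,3,17],"delta_rot":[0,0,0]},{"xyz":[2,3,21],"delta_rot":[0,0,0]},{"xyz":[2,3,27],"delta_rot":[0,0,0]},{"xyz":[2,3,27],"delta_rot":[0,0,0]},{"xyz":[2,3,27],"delta_rot":[0,0,0]},{"xyz":[2,3,27],"delta_rot":[0,0,0]}]}}

```text
time_s: 64.07
tcp_pos: [0.4912, -0.0616, 0.3294]
tcp_rot: [0.064, 3.139, 0.016]
contact_force: [-0.3, 1.1, -1.0]
gripper_width: -0.0
gripper_force: 0.0
```

```bash
python3 chk.py w27 | sed -n '1,22p'
```

```text
[ 0.4912 -0.0616  0.3294] [0.064 3.139 0.016] 64.0667
== wrist
tubes
[384, 271, 36, 104, 2712] rect [609.7  14.1] [ 31.6 110.6] 87.1 circ [609.5  14.1] 56.4 mean [601.8  13.5 117.4]
[443, 270, 41, 116, 2967] rect [620.5  74.9] [ 31.7 126.7] 88.6 circ [620.4  74.6] 64.4 mean [609.4  72.8 117.4]
[322, 274, 34, 43, 1116] rect [576.9 -44.6] [31.3 43.7] 86.9 circ [576.6 -45. ] 26.3 mean [571.2 -43.4 117.6]
pile top
[193, 317, 66, 58, 2673] rect [ 614.4 -151.2] [59.9 53.1] 76.1 circ [ 618.1 -152.6] 30.6 mean [ 612.5 -151.   134. ]
[221. 222. 222.]
pile all
[193, 297, 72, 78, 3934] rect [ 614.2 -150.6] [61.2 53.8] 76.1 circ [ 617.9 -152.1] 31.2 mean [ 607.5 -147.9  124.9]
keys
[270, 158, 31, 35, 1035] rect [468.8 -91.9] [30.1 33.6] 87.8 circ [469.  -91.8] 21.5 mean [468.6 -91.7  61.9]
[318, 158, 32, 37, 1141] rect [470.9 -43.9] [30.  34.2] 87.7 circ [470.7 -43.9] 21.5 mean [470.  -44.3  71.8]
[366, 158, 33, 37, 1175] rect [473.    3.9] [30.1 34.4] 87.9 circ [473.    3.8] 21.6 mean [472.    3.   71.6]
[413, 158, 33, 35, 1051] rect [474.9  51.9] [30.7 34.1] 87.7 circ [474.9  51.8] 21.5 mean [474.4  51.3  61.8]
loose
[616, 71, 24, 32, 598] rect [398.  268.3] [30.7 20.3] 6.2 circ [397.5 273. ] 15.4 mean [398.2 263.5  24.4]
== scene
tubes
[251, 242, 53, 28, 398] rect [625.6 -46.7] [ 34.4 141.7] 87.1 circ [625.6 -42.9] 71.2 mean [627.5 -40.6 117.6]
[266, 253, 54, 29, 443] rect [625.7  17.9] [142.5  32. ] 0.6 circ [625.7  15.7] 71.3 mean [627.2  19.3 117.7]
```

```bash
python3 chk.py w28 | grep -A4 keys
```

```text
keys
[269, 164, 31, 35, 1053] rect [469.1 -91.8] [29.9 33.8] 87.4 circ [469.  -91.8] 21.3 mean [468.7 -91.7  61.9]
[318, 164, 31, 37, 1107] rect [470.7 -43.9] [29.5 34. ] 88.9 circ [470.7 -44.1] 21.5 mean [469.8 -43.9  72.1]
[365, 164, 34, 36, 1154] rect [472.5   3.9] [30.4 33.4] 87.7 circ [472.8   3.8] 21.5 mean [471.8   3.   71.7]
[413, 164, 33, 34, 1035] rect [474.6  51.8] [30.5 33. ] 87.5 circ [474.6  51.7] 21.6 mean [474.2  51.2  61.8]
--
keys
[306, 236, 40, 27, 398] rect [473.2 -47. ] [ 42.7 140.6] 1.8 circ [476.5 -46.9] 70.5 mean [475.3 -31.7  67.7]
[340, 261, 17, 11, 113] rect [476.6  54.5] [36.3 31.4] 0.5 circ [477.2  54.7] 20.8 mean [477.6  54.5  62.1]
loose
[428, 298, 14, 19, 203] rect [399.7 275.7] [29.6 29.6] 66.4 circ [399.9 276.4] 16.8 mean [403.2 278.3  33. ]
--
keys
[302, 229, 25, 32, 446] rect [475.    2.3] [131.8  34.4] 87.7 circ [476.3   2.4] 66.0 mean [473.4  -9.9  67.9]
[314, 262, 17, 11, 141] rect [471.1 -94. ] [32.8 33.4] 87.2 circ [470.  -93.4] 21.1 mean [470.5 -94.7  61.8]
loose
[254, 172, 10, 13, 99] rect [403.8 442.8] [22.8 29.4] 61.4 circ [405.3 445.1] 15.2 mean [406.3 440.3  29.9]
```

Both the one-bar and the plain key read latched, so the plain key was not freed. I'll press the one-bar key again, slowly, and watch.

Emit:
{"name": "jog_arm", "arguments": {"plan": [{"xyz":[-2,-3,-6],"delta_rot":[0,0,0]},{"xyz":[-2,-3,-12],"delta_rot":[0,0,0]},{"xyz":[-2,-3,-18],"delta_rot":[0,0,0]},{"xyz":[-2,-3,-22],"delta_rot":[0,0,0]},{"xyz":[-2,-3,-24.5],"delta_rot":[0,0,0]},{"xyz":[-2,-3,-25.5],"delta_rot":[0,0,0]},{"xyz":[-2,-3,-26],"delta_rot":[0,0,0]},{"xyz":[-2,-3,-26.3],"delta_rot":[0,0,0]},{"xyz":[-2,-3,-26.5],"delta_rot":[0,0,0]},{"xyz":[-2,-3,-26.7],"delta_rot":[0,0,0]},{"xyz":[-2,-3,-26.9],"delta_rot":[0,0,0]},{"xyz":[-2,-3,-27],"delta_rot":[0,0,0]},{"xyz":[-2,-3,-27],"delta_rot":[0,0,0]},{"xyz":[-2,-3,-27],"delta_rot":[0,0,0]}]}}

```text
time_s: 65.53
tcp_pos: [0.4671, -0.0904, 0.0598]
tcp_rot: [-0.064, -3.132, -0.02]
contact_force: [-10.7, 2.4, 24.5]
gripper_width: -0.0002
gripper_force: 12.0
```

Run:
```python
from h import *
for n in("scene","side"):
    p=arm.read_camera(n);W=cloud(p);X,Y,Z=np.moveaxis(W,-1,0)
    for k,(x,y) in dict(slow=(.469,-.092),fast=(.471,-.044),med=(.473,.004),stop=(.475,.052)).items():
        m=(abs(X-x-.002)<.012)&(abs(Y-y)<.01)&(Z<.09)&(Z>.05); print(n,k,m.sum(),np.round(np.nanpercentile(Z[m],[50,85]),4) if m.any() else None)
```

```text
scene slow 58 [0.0726 0.0855]
scene fast 34 [0.073  0.0745]
scene med 46 [0.073  0.0747]
scene stop 41 [0.0625 0.064 ]
side slow 71 [0.0673 0.0811]
side fast 16 [0.073  0.0741]
side med 24 [0.0731 0.0743]
side stop 33 [0.0624 0.0636]
```

Emit:
{"name": "jog_arm", "arguments": {"plan": [{"xyz":[0,0,2],"delta_rot":[0,0,0]},{"xyz":[0,0,5],"delta_rot":[0,0,0]},{"xyz":[0.6,14.4,5],"delta_rot":[0,0,0]},{"xyz":[0.6,14.4,5],"delta_rot":[0,0,0]},{"xyz":[0.6,14.4,5],"delta_rot":[0,0,0]},{"xyz":[0.6,14.4,5],"delta_rot":[0,0,0]},{"xyz":[0.6,14.4,5],"delta_rot":[0,0,0]},{"xyz":[0.6,14.4,3],"delta_rot":[0,0,0]},{"xyz":[0.6,14.4,1.5],"delta_rot":[0,0,0]},{"xyz":[0.6,14.4,0.8],"delta_rot":[0,0,0]},{"xyz":[0.6,14.4,0.5],"delta_rot":[0,0,0]},{"xyz":[0.6,14.4,0.3],"delta_rot":[0,0,0]},{"xyz":[0.6,14.4,0.2],"delta_rot":[0,0,0]},{"xyz":[0.6,14.4,0.1],"delta_rot":[0,0,0]},{"xyz":[0.6,14.4,0.1],"delta_rot":[0,0,0]}]}}

```text
time_s: 66.88
tcp_pos: [0.4745, 0.0523, 0.06]
tcp_rot: [-0.064, -3.136, -0.016]
contact_force: [-6.2, -1.2, 10.6]
gripper_width: 0.0002
gripper_force: 5.3
```

```bash
cat > keys.py <<'E'
from h import *
for n in("scene","side"):
    p=arm.read_camera(n);W=cloud(p);X,Y,Z=np.moveaxis(W,-1,0);o=[]
    for k,(x,y) in dict(slow=(.469,-.092),fast=(.471,-.044),med=(.473,.004),stop=(.475,.052)).items():
        m=(abs(X-x-.002)<.012)&(abs(Y-y)<.01)&(Z<.09)&(Z>.05); o.append((k,float(np.nanmedian(Z[m]).round(4)) if m.any() else None))
    print(n,o)
E
python3 keys.py
```

```text
scene [('slow', 0.063), ('fast', 0.0733), ('med', 0.0732), ('stop', 0.0728)]
side [('slow', 0.0625), ('fast', 0.0729), ('med', 0.0727), ('stop', 0.0671)]
```

Emit:
{"name": "jog_arm", "arguments": {"plan": [{"xyz":[0,0,1],"delta_rot":[0,0,0]},{"xyz":[0,0,3],"delta_rot":[0,0,0]},{"xyz":[0,0,6],"delta_rot":[0,0,0]},{"xyz":[0,0,9],"delta_rot":[0,0,0]}]}}

```text
time_s: 67.32
tcp_pos: [0.4758, 0.0526, 0.15]
tcp_rot: [-0.065, -3.14, -0.017]
contact_force: [0.9, 1.0, -0.4]
gripper_width: 0.0003
gripper_force: 0.0
```

```bash
python3 keys.py; python3 -c "
from h import *
print(arm.state()['tcp_pos'])"
```

```text
scene [('slow', 0.0624), ('fast', 0.0728), ('med', 0.0735), ('stop', 0.0627)]
side [('slow', 0.0625), ('fast', 0.073), ('med', 0.0728), ('stop', 0.0624)]
[0.48155531 0.0527516  0.15519003]
```

Fast pressing seems to carry the key past the latch point before the other can rise. The plan is to press the two-bar key slowly and only part-way, which should free both latched keys without latching it. Then I'll press the one-bar key slowly.

Emit:
{"name": "jog_arm", "arguments": {"plan": [{"xyz":[-0.2,-4.8,0],"delta_rot":[0,0,0]},{"xyz":[-0.2,-4.8,-3],"delta_rot":[0,0,0]},{"xyz":[-0.2,-4.8,-6],"delta_rot":[0,0,0]},{"xyz":[-0.2,-4.8,-7],"delta_rot":[0,0,0]},{"xyz":[-0.2,-4.8,-7.3],"delta_rot":[0,0,0]},{"xyz":[-0.2,-4.8,-7.6],"delta_rot":[0,0,0]},{"xyz":[-0.2,-4.8,-7.8],"delta_rot":[0,0,0]},{"xyz":[-0.2,-4.8,-8.0],"delta_rot":[0,0,0]},{"xyz":[-0.2,-4.8,-8.1],"delta_rot":[0,0,0]},{"xyz":[-0.2,-4.8,-8.1],"delta_rot":[0,0,0]}]}}

```text
time_s: 68.25
tcp_pos: [0.4744, 0.0051, 0.0697]
tcp_rot: [-0.063, -3.14, -0.017]
contact_force: [-3.2, -0.5, 8.4]
gripper_width: -0.0
gripper_force: 4.1
```

```bash
python3 keys.py
```

```text
scene [('slow', 0.0629), ('fast', 0.0732), ('med', 0.075), ('stop', 0.062)]
side [('slow', 0.0625), ('fast', 0.0731), ('med', 0.0732), ('stop', 0.0622)]
```

Emit:
{"name": "jog_arm", "arguments": {"plan": [{"xyz":[0,0,-0.1],"delta_rot":[0,0,0]},{"xyz":[0,0,-0.2],"delta_rot":[0,0,0]},{"xyz":[0,0,-0.3],"delta_rot":[0,0,0]},{"xyz":[0,0,-0.4],"delta_rot":[0,0,0]},{"xyz":[0,0,-0.4],"delta_rot":[0,0,0]},{"xyz":[0,0,-0.4],"delta_rot":[0,0,0]}]}}

```text
time_s: 68.85
tcp_pos: [0.4745, 0.0051, 0.0644]
tcp_rot: [0.064, 3.14, 0.017]
contact_force: [-0.9, 0.4, 3.2]
gripper_width: -0.0001
gripper_force: 1.6
```

```bash
python3 keys.py
```

```text
scene [('slow', 0.0725), ('fast', 0.0735), ('med', 0.0709), ('stop', 0.0726)]
side [('slow', 0.0727), ('fast', 0.0729), ('med', 0.073), ('stop', 0.072)]
```

Both popped up. Now release this key and press the one-bar key slowly.

Emit:
{"name": "jog_arm", "arguments": {"plan": [{"xyz":[0,0,1],"delta_rot":[0,0,0]},{"xyz":[0,0,4],"delta_rot":[0,0,0]},{"xyz":[-0.3,-9.6,4],"delta_rot":[0,0,0]},{"xyz":[-0.3,-9.6,4],"delta_rot":[0,0,0]},{"xyz":[-0.3,-9.6,4],"delta_rot":[0,0,0]},{"xyz":[-0.3,-9.6,4],"delta_rot":[0,0,0]},{"xyz":[-0.3,-9.6,2],"delta_rot":[0,0,0]}]}}

```text
time_s: 69.53
tcp_pos: [0.4745, -0.0929, 0.0872]
tcp_rot: [0.068, 3.134, 0.014]
contact_force: [0.9, 0.3, -0.8]
gripper_width: 0.0
gripper_force: 0.0
```

```bash
python3 keys.py
```

```text
scene [('slow', 0.0731), ('fast', 0.0734), ('med', 0.0731), ('stop', 0.0734)]
side [('slow', 0.0733), ('fast', 0.0731), ('med', 0.0726), ('stop', 0.0723)]
```

Emit:
{"name": "jog_arm", "arguments": {"plan": [{"xyz":[0,0,-0.7],"delta_rot":[0,0,0]},{"xyz":[0,0,-0.9],"delta_rot":[0,0,0]},{"xyz":[0,0,-1.1],"delta_rot":[0,0,0]},{"xyz":[0,0,-1.3],"delta_rot":[0,0,0]},{"xyz":[0,0,-1.5],"delta_rot":[0,0,0]},{"xyz":[0,0,-1.7],"delta_rot":[0,0,0]},{"xyz":[0,0,-1.9],"delta_rot":[0,0,0]},{"xyz":[0,0,-2.0],"delta_rot":[0,0,0]},{"xyz":[0,0,-2.1],"delta_rot":[0,0,0]},{"xyz":[0,0,-2.2],"delta_rot":[0,0,0]},{"xyz":[0,0,-2.3],"delta_rot":[0,0,0]},{"xyz":[0,0,-2.4],"delta_rot":[0,0,0]},{"xyz":[0,0,-2.5],"delta_rot":[0,0,0]},{"xyz":[0,0,-2.5],"delta_rot":[0,0,0]}]}}

```text
time_s: 70.8
tcp_pos: [0.4708, -0.0907, 0.0599]
tcp_rot: [-0.065, -3.138, -0.019]
contact_force: [-3.1, 3.6, 13.3]
gripper_width: 0.0003
gripper_force: 6.7
```

Emit:
{"name": "jog_arm", "arguments": {"plan": [{"xyz":[0,0,1],"delta_rot":[0,0,0]},{"xyz":[0,0,4],"delta_rot":[0,0,0]},{"xyz":[0,0,8],"delta_rot":[0,0,0]},{"xyz":[0,0,12],"delta_rot":[0,0,0]},{"xyz":[0,3,16],"delta_rot":[0,0,0]},{"xyz":[2,3,20],"delta_rot":[0,0,0]},{"xyz":[2,3,27],"delta_rot":[0,0,0]},{"xyz":[2,3,27],"delta_rot":[0,0,0]},{"xyz":[2,3,27],"delta_rot":[0,0,0]},{"xyz":[2,3,27],"delta_rot":[0,0,0]},{"xyz":[2,3,27],"delta_rot":[0,0,0]}]}}

```text
time_s: 71.72
tcp_pos: [0.4904, -0.0614, 0.3281]
tcp_rot: [-0.065, -3.139, -0.016]
contact_force: [0.3, 0.5, -1.2]
gripper_width: -0.0
gripper_force: 0.0
```

```bash
python3 keys.py; python3 chk.py w30 | grep -v "^\[2[0-9][0-9]\. \|==" | head -60
```

```text
scene [('slow', 0.0624), ('fast', 0.0732), ('med', 0.0734), ('stop', 0.0728)]
side [('slow', 0.0623), ('fast', 0.0731), ('med', 0.0732), ('stop', 0.0728)]
[ 0.4894 -0.0611  0.3264] [-0.065 -3.135 -0.018] 71.8167
tubes
[384, 275, 36, 100, 2611] rect [607.   14.6] [ 31.7 104.4] 87.5 circ [606.5  13.8] 53.5 mean [598.9  13.6 117.3]
[444, 275, 41, 111, 2879] rect [616.5  72.6] [ 32.3 119.6] 86.0 circ [616.9  74.5] 61.2 mean [606.9  73.  117.3]
[322, 278, 34, 39, 971] rect [574.4 -44.1] [30.8 38.9] 87.5 circ [573.8 -44.4] 23.9 mean [569.  -43.1 117.7]
pile top
[191, 323, 67, 52, 2445] rect [ 612.2 -151.2] [60.  48.8] 79.3 circ [ 617.8 -152.4] 30.4 mean [ 610.4 -150.7  133.9]
pile all
[191, 303, 73, 72, 3726] rect [ 611.8 -150.5] [61.2 49.7] 79.3 circ [ 617.6 -151.8] 31.1 mean [ 605.8 -147.4  124.2]
keys
[269, 163, 31, 34, 1026] rect [468.8 -92. ] [29.9 32.8] 87.4 circ [468.6 -91.9] 21.2 mean [468.4 -91.7  61.9]
[318, 163, 31, 36, 1107] rect [470.7 -43.7] [29.4 33.7] 87.7 circ [470.9 -44. ] 21.7 mean [470.2 -43.9  72.1]
[365, 162, 34, 37, 1159] rect [472.6   3.9] [30.2 33.8] 87.6 circ [472
[... 1525 characters left out ...]
4]
pile top
[384, 238, 29, 20, 436] rect [ 620.4 -153.4] [62.5 59.4] 68.7 circ [ 620.1 -152.4] 32.6 mean [ 618.5 -156.9  134.1]
pile all
[382, 238, 31, 36, 902] rect [ 620.8 -153.4] [64.  59.7] 36.3 circ [ 620.7 -153.4] 32.9 mean [ 614.2 -165.1  119.2]
keys
[302, 226, 25, 35, 508] rect [475.1   4. ] [131.7  34.6] 87.5 circ [472.3   4. ] 66.4 mean [473.3  -5.   69.4]
[314, 262, 17, 11, 143] rect [470.6 -93.7] [33.7 33.7] 84.0 circ [470.8 -92.9] 21.7 mean [470.4 -95.   61.9]
loose
[254, 172, 10, 13, 99] rect [405.8 442.1] [24.7 28.4] 75.7 circ [407.4 443.1] 15.6 mean [406.4 439.7  30.4]
[260, 198, 11, 15, 137] rect [400.  269.9] [31.  32.7] 30.8 circ [400.  272.3] 18.5 mean [399.3 267.1  31.6]
```

Only the one-bar key is down, the pile and tubes are in place, and the bystanders are unmoved. Handing in.

```bash
python3 -c "
from station import arm
print(arm.finish_job())"
```

```text
the job is handed in; nothing more can be done
None
```

I handed the job in with every item loaded and only the one-bar key down: three dishes are stacked on the pad, three tubes lie in their own grooves, and the bottle and jars are unmoved; along the way I turned a knocked-off dish upright and restacked it, and my first one-bar press latched without freeing the plain key, so I freed both with a part-press of the two-bar key and pressed one-bar again.

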